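# Turn the contrast plate over the ridge, black side up

### The arm

A 6-joint arm with a two-finger parallel gripper is mounted at the origin on the work surface. World frame = base frame: x ahead of the robot, y to its left, z up, the work surface at z = 0. Lengths are in m, angles in rad, forces in N, time in s.
With the tool pointing down it reaches from about 0.25 to 0.8 m from the base axis. Payload 8.5 kg.
Tool frame: the origin (TCP) lies where the fingers leave the gripper's body, on its centre line; the fingertips stand 73 mm ahead of it and the grasp point (between the pads) lies 54 mm ahead of it; z points along the fingers, y is the direction in which the jaws open and shut (so a half turn about z gives the same grasp; the last joint's range is limited). The gripper opens to 85 mm and grips with 20 to 120 N. Pads are 22 mm wide; open, the fingers measure 114 mm over their backs; the gripper's body (76 mm by 85 mm) begins 54 mm behind the grasp point. The pads swing forward as they close: fully open they stand 13 mm farther back than shut.
Start: joints at [-1.277, 0.238, -0.013, 1.319, 0, 1.571], TCP at [0.152, -0.502, 0.304] pointing down, gripper open.
Joint ranges: [-2.66, 2.66], [-1.03, 1.9], [-1.14, 1.46], [-1.82, 2.27], [-1.45, 1.34], [-3.14, 3.14]. Speed limits (rad/s): [2.22, 2.22, 2.79, 3.14, 3.14, 3.14].

### API

Orientations are given as [roll, pitch, yaw] about the fixed x, y, z axes, in that order (R = Rz(yaw) Ry(pitch) Rx(roll)).
In Python, from plant import observe, get_image, camera_params, finish_job gives the robot as it stands. The module is installed in compiled form; this text tells all that it offers.
- The arm moves only by the shell command python3 -m inch 'ROWS' [FORCE]. ROWS is JSON, a list that holds one entry, the list of rows, each a list of 5 numbers: the finger opening in cm, from 0 to 8.54, then the shift along the tool's x, y, z in cm, then the turn about the tool's z in rad. In form: [[[fingers, dx, dy, dz, spin], ...]]. A call has 1 to 8 rows; each row shifts and turns the commanded pose from where the row before left it, along the tool's axes as they then stand; what a row does not reach is not made up. A row lasts 1/8 s, in which the tool goes at most 62.5 mm and 10.7 degrees, less where a joint would pass 70% of its speed; a pose out of reach is approached as far as the arm can. A call is refused whole if a number of a shift passes 6.25 or a number of a turn 0.188, either way. A call with a gripper value outside its range is refused whole. The fingers move at their own pace and stop on an object; FORCE is the grip in N (left out, the last holds). Time passes only in rows, so rows that do not move let the fingers close. It gives the time, the measured TCP pose, the force and the opening at its end, in the units of the state.
- observe(): the state, without advancing time (a new reading comes with each control period).
- get_image(name): name is "scene" or "top"; returns the picture (420x560x3 uint8, blue, green, red); there is no depth.
- camera_params(name): a dict with "fx", "fy", "cx", "cy" (pixels), "cam_to_world" (4x4, takes a point from camera to world coordinates). Camera axes: x right, y down, z forward; pixel columns grow to the right and rows downward; lengths in m; the calibration is good to about 2 mm. A picture is of the moment at which its call begins. camera_params takes no time and is no camera call.
- finish_job(): hands the job in, once; it reports no verdict.
The state is a dict: "clock": time; "joint_positions": joint angles; "dq": joint speeds; "effort": joint torques, N m; "tool_pos": TCP position; "eef_rot": TCP orientation; "contact_force": force on the tool from outside, world axes, zero at the start; "wrist_torque": the same for the moment, N m; "gripper_width": finger opening in m.
Only numpy, scipy, OpenCV 4.12 (cv2) and the standard library are available. Lean on these libraries where they do the work, as an engineer would, in place of code of your own. Each camera call takes 0.05 s, during which the arm holds its last target.

### The job

Turn the contrast plate over, from white side up to black side up: lever its overhanging outer edge up so that it tips onto its inner edge at the ridge of the grey stand, then bring it over the ridge and lower it gently, without letting it drop, to lie flat on the other bed, the one with the green mat, square to the ridge, its inner edge close beside the ridge and its ends even with the ends of the stand. Leave everything else on the table where it is.

Things in the scene. Friction and masses are not known exactly. Their poses are not given: they have to be found in the camera images.
- plate_mid (a point): centre (half-way up) of the loose stiff plate: 120 mm along its x, 130 mm along its y, 8 mm thick, 0.12 to 0.22 kg, +z face white, -z face black. Starts white up on the bed without the mat, y across the ridge (within 3 degrees), inner edge 2 to 8 mm from the ridge; its outer 120 mm edge overhangs the stand by about 40 mm, its underside there 40 mm above the bare table: room for a finger
- stand: fixed grey stand, 130 mm along x, 200 mm along y, turned by up to 17 degrees; two flat beds 40 mm above the table, on its +y and -y sides; the plate may start on either. Between them an aluminium ridge, 12 mm thick, runs along x at y = 0, 22 mm above the beds (top 62 mm above the table); each bed is 94 mm deep from ridge to outer edge. Origin: centre of the underside, z up
- dish: a closed clear round dish, 92 mm across and 16 mm high, with a red bottom and pale lid, beyond the stand. Origin: centre of its underside. Not to be disturbed.
- marker: a white marker pen with a blue cap, 132 x 15 x 13 mm, lying on the robot's side of the stand. Origin: centre of its underside. Not to be disturbed.
- wash_bottle: a white and orange wash bottle, 68 mm across and 160 mm high. Origin: centre of its underside. Not to be disturbed.
- tip_box: a blue box of pipette tips with a pale clear lid, 122 x 87 x 62 mm. Origin: centre of its underside. Not to be disturbed.
- slide_box: a closed yellow slide box, 100 x 85 x 35 mm. Origin: centre of its underside. Not to be disturbed.
- tube_rack: an orange rack of capped tubes, 85 x 190 x 70 mm. Origin: centre of its underside. Not to be disturbed.
- view_mat: thin green mat (100 x 46 mm, only a marking, flush with the bed) on the empty bed where the plate must end. Origin: its centre, 40 mm above the table and 75 mm from the middle of the ridge: straight below where the centre of the plate belongs (its inner edge then 4 mm from the ridge).
Not all that is in view belongs to the job. Leave any purple look-alike of the part that bears plate_mid alone.

How it is judged:
By the outcome, as a careful person would: the job done as asked, in the order asked, and still so for the second after the job is handed in, with the robot touching nothing.
It also fails if it takes over 43 s, if anything falls off the work surface, if the arm or the gripper's body presses on something with over 40 N, if the wrist force passes 120 N, or if a joint passes its speed limit or range.

## Working session

There is one attempt and no reset: what is moved stays moved. The work goes in short steps, Python scripts to look and compute and a shell command to move; the robot and the scene stay as the last step left them, time stands still between calls to the robot, and variables do not carry over. Pictures are saved under pics/ and viewed, and the job is handed in when it is done.

```bash
ls; mkdir -p pics; python3 - <<'E'
from plant import *
import cv2
print(observe())
for n in("scene","top"):
    im=get_image(n); cv2.imwrite(f"pics/{n}0.png",im)
    p=camera_params(n); print(n,p)
E
```

```text
pics
{'clock': 0.0, 'joint_positions': array([-1.27699667e+00,  2.38742066e-01, -1.42427434e-02,  1.31920162e+00,
        3.37349324e-05,  1.57080383e+00]), 'dq': array([-0.00122055,  0.00215066,  0.00093955,  0.00059617, -0.00067907,
        0.00036502]), 'effort': array([-2.23803057e-03, -5.38773358e+01,  3.46440983e+01,  1.82969769e-02,
       -1.84312648e-04, -2.31940436e-05]), 'tool_pos': array([ 0.15195282, -0.5022039 ,  0.30330235]), 'eef_rot': array([-3.14020255e+00, -3.37244765e-05,  2.93792114e-01]), 'contact_force': array([-0.19992436,  0.38941314,  0.0642078 ]), 'wrist_torque': array([-0.01710163,  0.00404826, -0.00120035]), 'gripper_width': 0.08535673823041798}
scene {'fx': 386.02153110237344, 'fy': 386.02153110237344, 'cx': 277.0891577875135, 'cy': 207.41527639628382, 'cam_to_world': array([[ 0.10715175,  0.57227243, -0.81303306,  1.41990682],
       [ 0.99411152, -0.07494924,  0.07826177, -0.08617411],
       [-0.01614916, -0.81663142, -0.57693356,  0.77583593],
       [ 0.        ,  0.        ,  0.        ,  1.        ]])}
top {'fx': 528.0405118096603, 'fy': 528.0405118096603, 'cx': 288.25952760637995, 'cy': 209.90054954189856, 'cam_to_world': array([[-0.01482006, -0.9952987 ,  0.09571244,  0.33278236],
       [-0.99964789,  0.01685557,  0.0204935 , -0.00612054],
       [-0.02201044, -0.09537502, -0.99519804,  1.37909913],
       [ 0.        ,  0.        ,  0.        ,  1.        ]])}
```

View pics/scene0.png

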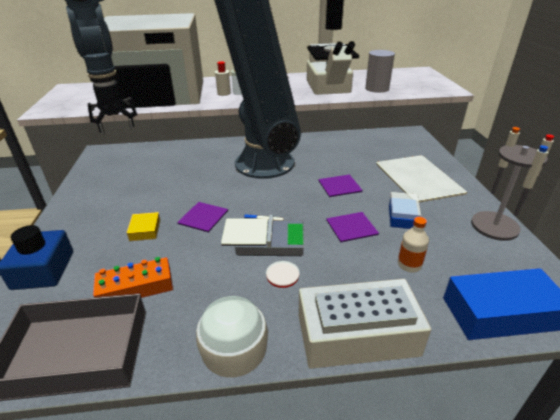

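View pics/top0.png

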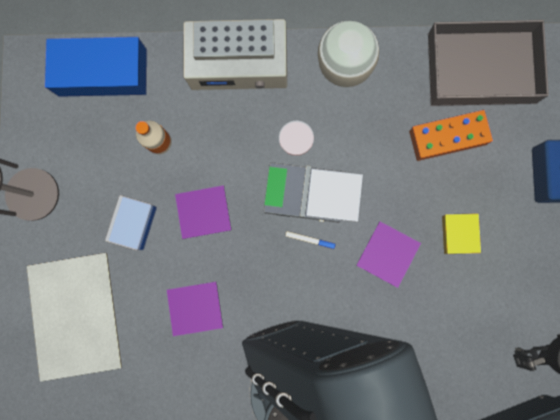

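The white plate is at top (335,194) and scene (246,232). The ridge is at top (307,191) and the green mat at (276,187). The three purple plates at top (203,212), (195,308) and (388,253) are look-alikes to leave alone. The white square on the grey stand is the one that fits, so I'll confirm it in a crop and measure.

```bash
cat > h.py <<'E'
import numpy as np, cv2
from plant import *
def ray(n,u,v,z):
    p=camera_params(n);T=p["cam_to_world"]
    d=T[:3,:3]@np.array([(u-p["cx"])/p["fx"],(v-p["cy"])/p["fy"],1.]);o=T[:3,3]
    return o+d*(z-o[2])/d[2]
def proj(n,P):
    p=camera_params(n);T=p["cam_to_world"];c=T[:3,:3].T@(np.array(P)-T[:3,3])
    return np.array([p["fx"]*c[0]/c[2]+p["cx"],p["fy"]*c[1]/c[2]+p["cy"]])
def crop(n,im,x0,x1,y0,y1,s,f):
    cv2.imwrite(f,cv2.resize(im[y0:y1,x0:x1],None,fx=s,fy=s,interpolation=cv2.INTER_CUBIC))
E
python3 - <<'E'
from h import *
t=cv2.imread("pics/top0.png");s=cv2.imread("pics/scene0.png")
crop("t",t,240,380,150,260,5,"pics/tc.png");crop("s",s,200,320,200,270,6,"pics/sc.png")
hsv=cv2.cvtColor(t,cv2.COLOR_BGR2HSV)
g=cv2.inRange(hsv,(45,120,50),(80,255,255));g[:,:250]=0;g[:, 300:]=0
c=max(cv2.findContours(g,0,2)[0],key=cv2.contourArea);r=cv2.minAreaRect(c)
print("mat",r,ray("top",*r[0],.04)); b=cv2.boxPoints(r);print(np.round([ray("top",*q,.04) for q in b],4))
w=cv2.inRange(hsv,(0,0,175),(180,60,255));w[:,:309]=0;w[:,370:]=0;w[:160]=0;w[228:]=0
w=cv2.morphologyEx(w,cv2.MORPH_OPEN,np.ones((5,5)))
c=max(cv2.findContours(w,0,2)[0],key=cv2.contourArea);r=cv2.minAreaRect(c)
print("plate",r,ray("top",*r[0],.048)); b=cv2.boxPoints(r);print(np.round([ray("top",*q,.048) for q in b],4))
E
```

```text
mat ((275.3034973144531, 186.4738006591797), (16.586544036865234, 37.33625030517578), 7.594644546508789) [0.52238327 0.05373859 0.04      ]
[[0.478  0.0816 0.04  ]
 [0.5735 0.0679 0.04  ]
 [0.567  0.0257 0.04  ]
 [0.4717 0.0397 0.04  ]]
plate ((334.3597412109375, 194.76220703125), (51.90282440185547, 47.3751335144043), 6.340191841125488) [ 0.4973687  -0.09616021  0.048     ]
[[ 0.446  -0.0232  0.048 ]
 [ 0.5662 -0.0387  0.048 ]
 [ 0.549  -0.1695  0.048 ]
 [ 0.4293 -0.1529  0.048 ]]
```

View pics/tc.png

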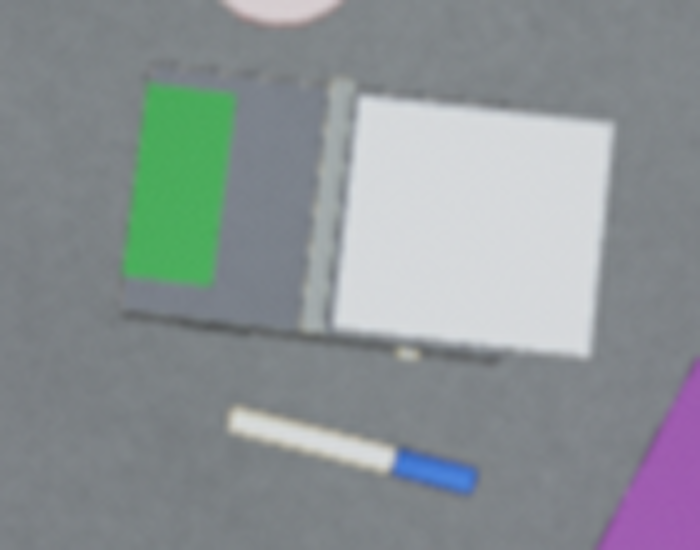

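View pics/sc.png

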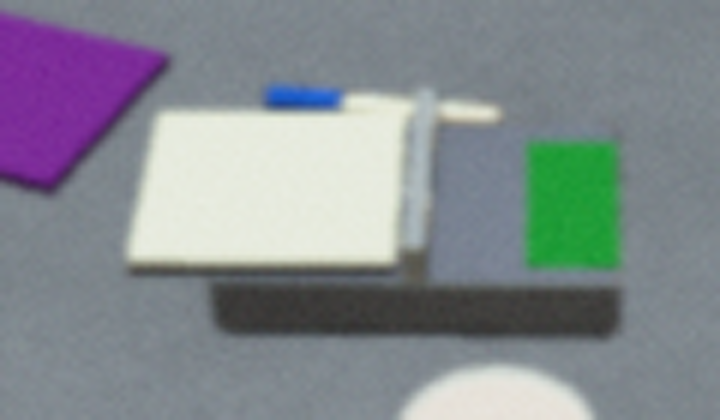

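The crop confirms it: a white plate on the grey stand's −y bed beside the ridge, with the mat on the +y bed. Next I'll fix the stand frame, check the known sizes by reprojection, and compute the start targets.

```bash
python3 - <<'E'
from h import *
a=ray("top",308.6,166,.062);b=ray("top",302.6,216.2,.062)
print("ridge",a,b,np.linalg.norm(a-b),np.degrees(np.arctan2(*(a-b)[[1,0]])),(a+b)/2)
t=cv2.imread("pics/top0.png");s=cv2.imread("pics/scene0.png")
yaw=np.radians(-8.0);C=np.array([.5115,-.0205]);R=np.array([[np.cos(yaw),-np.sin(yaw)],[np.sin(yaw),np.cos(yaw)]])
W=lambda x,y,z:np.r_[C+R@[x,y],z]
for n,im in(("t",t),("s",s)):
    nm={"t":"top","s":"scene"}[n]
    o=(240,150,5) if n=="t" else (200,200,6)
    c=cv2.imread(f"pics/{n}c.png")
    for poly,col in (([(-.065,-.006,.062),(.065,-.006,.062),(.065,.006,.062),(-.065,.006,.062)],(0,0,255)),([(-.05,.052,.04),(.05,.052,.04),(.05,.098,.04),(-.05,.098,.04)],(255,0,255)),([(-.065,-.1,.04),(.065,-.1,.04),(.065,.1,.04),(-.065,.1,.04)],(0,255,255))):
        p=np.array([(proj(nm,W(*q))+.5-[o[0],o[1]])*o[2] for q in poly],int)
        cv2.polylines(c,[p],True,col,1)
    cv2.imwrite(f"pics/{n}chk.png",c)
m=R.T@(np.array([.4974,-.0962])-C);print("plate in stand",m)
print("mat in stand",R.T@(np.array([.5224,.0537])-C))
E
```

```text
ridge [ 0.56989796 -0.03199949  0.062     ] [ 0.4430141  -0.01464693  0.062     ] 0.12806492695101895 -7.787429231780672 [ 0.50645603 -0.02332321  0.062     ]
plate in stand [-0.00342738 -0.07692563]
mat in stand [0.00046728 0.07499488]
```

```bash
python3 -c "
import cv2,numpy as np
a=cv2.imread('pics/tchk.png');b=cv2.imread('pics/schk.png')
a=cv2.resize(a,(400,314));b=cv2.resize(b,(400,233));c=np.zeros((314,800,3),np.uint8);c[:,:400]=a;c[:233,400:]=b
cv2.imwrite('pics/chk.png',cv2.resize(c,(800,314)))"
```

```text
(no output)
```

View pics/tchk.png

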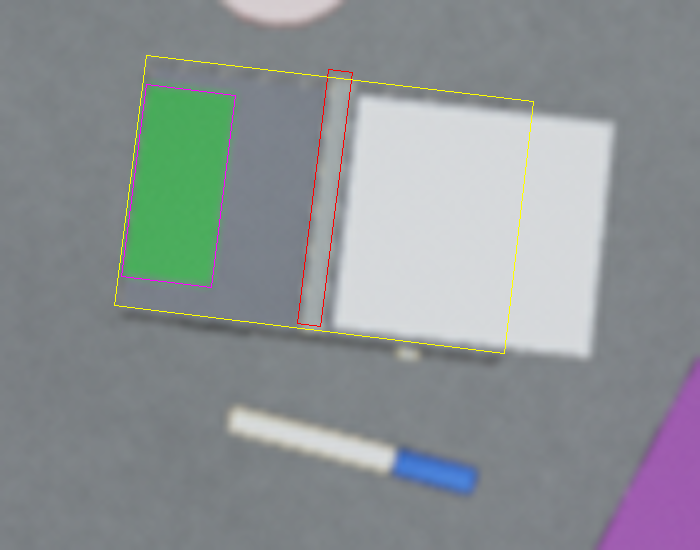

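View pics/schk.png

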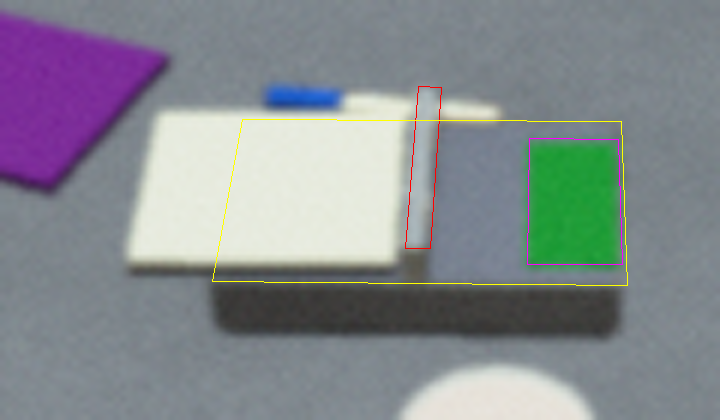

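The stand frame fits both views within about 2–3 mm, and the plate gap comes out at 2.5–6 mm, as described.

Because the tool always points straight down, I'll do the flip this way:
1. Squeeze the plate's outer edge toward the ridge with the side of one finger and raise it along its arc.
2. Pivot the hand about that finger so the jaws straddle the plate, then grip it upright.
3. Carry it over the ridge and do the reverse on the other side.

First I'll turn the tool.

```bash
cat > st.py <<'E'
import sys
from h import *
yaw=np.radians(-8.0);C=np.array([.510,-.0213]);R=np.array([[np.cos(yaw),-np.sin(yaw)],[np.sin(yaw),np.cos(yaw)]])
def S(o=None):
    o=o or observe();p=o["tool_pos"];return R.T@(p[:2]-C)*1e3,p[2]*1e3,o
def W(x,y,z):return np.r_[C+R@[x/1e3,y/1e3],z/1e3]
if __name__=="__main__":
    s,z,o=S();print("clk",round(o["clock"],2),"stand xy",s.round(1),"z",round(z,1),"rpy",o["eef_rot"].round(3),"yaw_rel",round(o["eef_rot"][2]-yaw,3),"w",round(o["gripper_width"]*1e3,1))
    f=o["contact_force"];print("F stand",(R.T@f[:2]).round(1),f[2].round(1),"q6",o["joint_positions"][5].round(2))
    if len(sys.argv)>3:
        t=np.array([float(v) for v in sys.argv[1:4]]);y=o["eef_rot"][2];d=W(*t)-o["tool_pos"]
        tx=np.array([np.cos(y),np.sin(y)]);ty=np.array([np.sin(y),-np.cos(y)])
        print("tool d cm",(d[:2]@tx*100).round(2),(d[:2]@ty*100).round(2),(-d[2]*100).round(2))
E
python3 -m inch '[[[8.54,0,0,0,-0.163],[8.54,0,0,0,-0.163],[8.54,0,0,0,-0.163],[8.54,0,0,0,-0.163],[8.54,0,0,0,-0.163],[8.54,0,0,0,-0.163],[8.54,0,0,0,-0.160]]]' 20
python3 - <<'E'
from st import *
w=np.array([.4442,-.1961]);print("target stand",R.T@(w-C)*1e3, "edge",R.T@(np.array([.489,-.161])-C)*1e3)
E
python3 st.py -41 -182 92
```

```text
clock: 0.98
tool_pos: [0.152, -0.5023, 0.3035]
eef_rot: [-3.141, -0.001, 1.437]
contact_force: [0.5, -0.1, -0.1]
gripper_width: 0.0853
target stand [ -40.83218088 -182.25644846] edge [  -1.35314724 -141.26308432]
clk 0.97 stand xy [-287.6 -526.1] z 303.5 rpy [-3.141e+00 -1.000e-03  1.437e+00] yaw_rel 1.577 w 85.3
F stand [ 0.5 -0. ] -0.1 q6 0.43
tool d cm 34.27 24.86 21.15
```

```bash
python3 -m inch '[[[8.54,4.9,3.55,0,0],[8.54,4.9,3.55,0,0],[8.54,4.9,3.55,0,0],[8.54,4.9,3.55,0,0],[8.54,4.9,3.55,0,0],[8.54,4.9,3.55,0,0],[8.54,4.9,3.55,0,0],[8.54,0,0,4,0]]]'; python3 st.py -41 -182 92
```

```text
clock: 1.98
tool_pos: [0.4494, -0.1948, 0.265]
eef_rot: [3.136, 0.001, 1.437]
contact_force: [0.5, -0.9, -0.6]
gripper_width: 0.0855
clk 1.98 stand xy [ -35.8 -180.2] z 265.0 rpy [3.136e+00 1.000e-03 1.437e+00] yaw_rel 1.577 w 85.5
F stand [ 0.7 -0.8] -0.6 q6 1.29
tool d cm -0.17 -0.52 17.3
```

```bash
python3 -m inch '[[[8.54,0,0,5.8,0],[8.54,0,0,5.8,0],[8.54,0,0,4,0],[8.54,0,0,1.5,0],[8.54,0,0,0,0]]]'; python3 st.py -41 -182 92; python3 - <<'E'
from h import *
t=get_image("top");s=get_image("scene")
crop("",t,260,420,140,240,5,"pics/t1.png");crop("",s,140,300,170,280,5,"pics/s1.png")
E
```

```text
clock: 2.6
tool_pos: [0.4447, -0.1968, 0.0916]
eef_rot: [-3.138, -0.001, 1.432]
contact_force: [-0.8, 0.9, 0.3]
gripper_width: 0.085
clk 2.6 stand xy [ -40.2 -182.8] z 91.6 rpy [-3.138e+00 -1.000e-03  1.432e+00] yaw_rel 1.571 w 85.0
F stand [-0.9  0.8] 0.3 q6 1.29
tool d cm 0.08 -0.08 -0.04
```

View pics/t1.png

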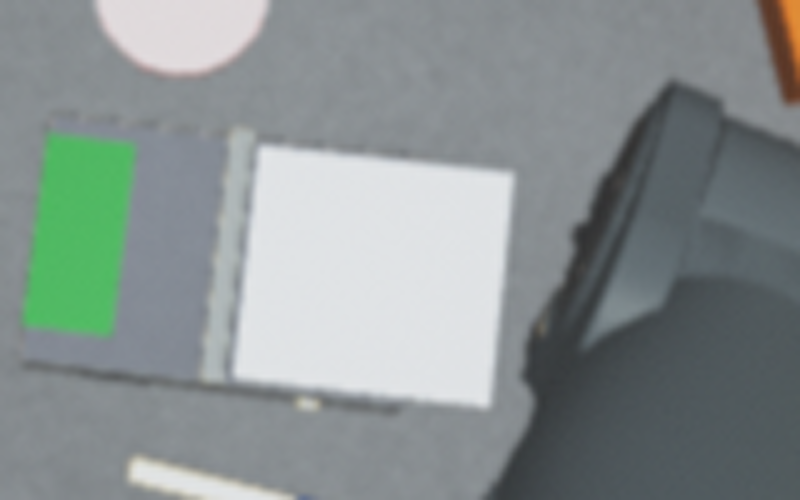

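View pics/s1.png

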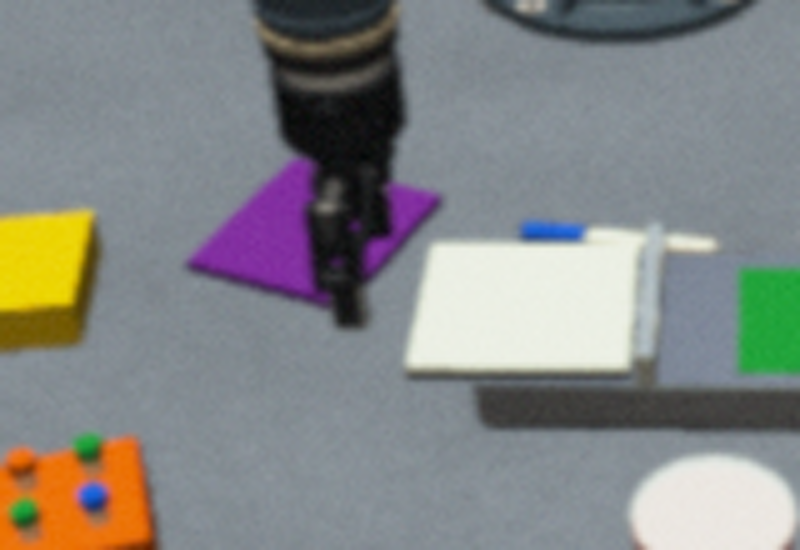

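```bash
python3 - <<'E'
from st import *
for z in(.015,.02,.025,.03,.035,.04):
    print(z,(R.T@(ray("scene",210,234.8,z)[:2]-C)*1e3).round(1))
E
```

```text
0.015 [ -16.2 -189.1]
0.02 [ -10.1 -187.5]
0.025 [  -4.  -185.8]
0.03 [   2.1 -184.2]
0.035 [   8.2 -182.5]
0.04 [  14.3 -180.9]
```

The fingertips are about 32 mm above the table, at scene pixel (210,234), so the side of the finger will meet the whole plate edge. Approaching and pushing the plate against the ridge.

```bash
python3 -m inch '[[[8.54,2.0,0,0,0],[8.54,0.6,0,0,0],[8.54,0.4,0,0,0],[8.54,0.2,0,0,0],[8.54,0,0,0,0]]]'; python3 st.py; python3 -m inch '[[[8.54,0.2,0,0,0],[8.54,0.1,0,0,0]]]'; python3 st.py;
```

```text
clock: 3.32
tool_pos: [0.4502, -0.1656, 0.093]
eef_rot: [3.141, -0.0, 1.432]
contact_force: [-0.5, 0.6, 0.7]
gripper_width: 0.0855
clk 3.33 stand xy [ -39.1 -151.3] z 93.0 rpy [ 3.141 -0.     1.432] yaw_rel 1.571 w 85.5
F stand [-0.5  0.5] 0.7 q6 1.36
clock: 3.58
tool_pos: [0.4504, -0.1632, 0.0929]
eef_rot: [-3.141, 0.002, 1.431]
contact_force: [-2.7, -7.1, 2.4]
gripper_width: 0.0853
clk 3.58 stand xy [ -39.3 -148.8] z 92.9 rpy [-3.141e+00  2.000e-03  1.431e+00] yaw_rel 1.571 w 85.3
F stand [-1.7 -7.4] 2.4 q6 1.36
```

Contact made and squeezed at about 7 N. I'll add a little squeeze and start the lift.

```bash
python3 -m inch '[[[8.54,0.08,0,0,0],[8.54,0,0,-0.3,0],[8.54,0,0,-0.3,0]]]'; python3 st.py;  python3 -c "
from h import *
s=get_image('scene');crop('',s,170,310,170,270,5,'pics/s2.png')"
```

```text
clock: 3.95
tool_pos: [0.4496, -0.1626, 0.0986]
eef_rot: [-3.14, 0.002, 1.43]
contact_force: [-4.1, -7.2, -0.6]
gripper_width: 0.0856
clk 3.95 stand xy [ -40.1 -148.3] z 98.6 rpy [-3.14e+00  2.00e-03  1.43e+00] yaw_rel 1.57 w 85.6
F stand [-3.  -7.7] -0.6 q6 1.37
```

View pics/s2.png

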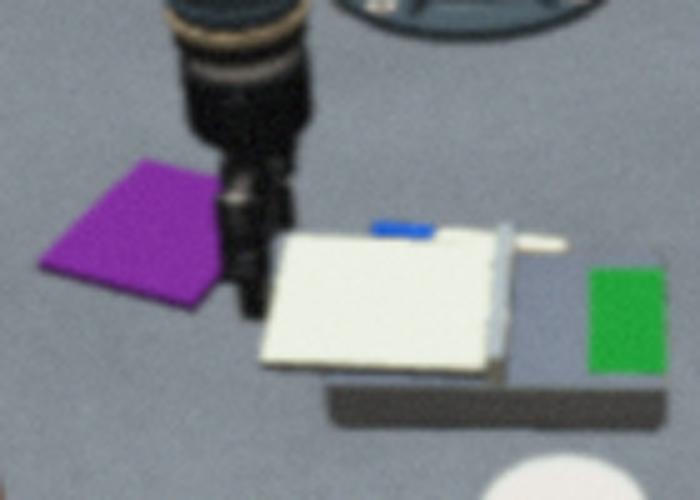

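The outer edge has come up about 5 mm: its front corner moved from (221,245) to (222,243), and the finger carries the load. Continuing along the arc.

```bash
python3 -m inch '[[[8.54,0,0,-0.4,0],[8.54,0,0,-0.5,0],[8.54,0.03,0,-0.5,0],[8.54,0.05,0,-0.4,0]]]'; python3 st.py;  python3 -c "
from h import *
s=get_image('scene');crop('',s,170,310,170,270,5,'pics/s3.png')"
```

```text
clock: 4.5
tool_pos: [0.4501, -0.1615, 0.1169]
eef_rot: [-3.14, 0.002, 1.431]
contact_force: [-3.2, -5.2, -0.1]
gripper_width: 0.0854
clk 4.5 stand xy [ -39.8 -147.2] z 116.9 rpy [-3.140e+00  2.000e-03  1.431e+00] yaw_rel 1.57 w 85.4
F stand [-2.4 -5.6] -0.1 q6 1.37
```

View pics/s3.png

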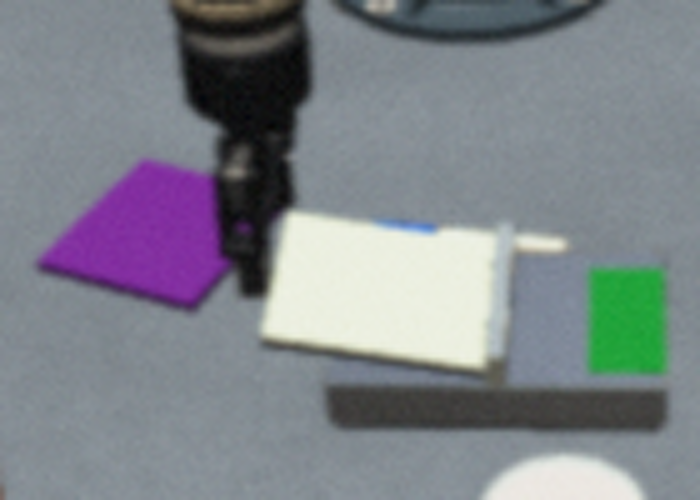

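It's at about 10° and stuck firmly. Continuing to about 30°.

```bash
python3 -m inch '[[[8.54,0.1,0,-0.5,0],[8.54,0.12,0,-0.5,0],[8.54,0.15,0,-0.55,0],[8.54,0.17,0,-0.55,0],[8.54,0.2,0,-0.55,0],[8.54,0.2,0,-0.5,0],[8.54,0.22,0,-0.5,0],[8.54,0.24,0,-0.5,0]]]'; python3 st.py;  python3 -c "
from h import *
s=get_image('scene');crop('',s,170,310,150,260,5,'pics/s4.png')"
```

```text
clock: 5.55
tool_pos: [0.4523, -0.1479, 0.1587]
eef_rot: [-3.141, 0.002, 1.431]
contact_force: [-3.0, -5.7, 3.2]
gripper_width: 0.0854
clk 5.55 stand xy [ -39.5 -133.4] z 158.7 rpy [-3.141e+00  2.000e-03  1.431e+00] yaw_rel 1.57 w 85.4
F stand [-2.2 -6.1] 3.2 q6 1.4
```

View pics/s4.png

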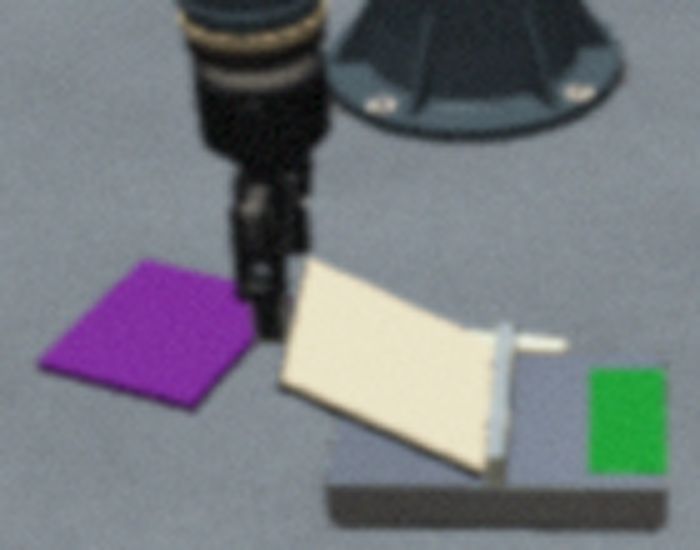

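```bash
python3 -m inch '[[[8.54,0.26,0,-0.54,0],[8.54,0.28,0,-0.52,0],[8.54,0.3,0,-0.5,0],[8.54,0.31,0,-0.48,0],[8.54,0.33,0,-0.46,0],[8.54,0.34,0,-0.44,0],[8.54,0.36,0,-0.42,0],[8.54,0.37,0,-0.4,0]]]'; python3 st.py;  python3 -c "
from h import *
s=get_image('scene');crop('',s,170,310,140,260,5,'pics/s5.png')"
```

```text
clock: 6.6
tool_pos: [0.4563, -0.1215, 0.1962]
eef_rot: [-3.142, -0.0, 1.432]
contact_force: [-0.3, -0.0, 0.2]
gripper_width: 0.0853
clk 6.6 stand xy [ -39.3 -106.7] z 196.2 rpy [-3.142 -0.     1.432] yaw_rel 1.571 w 85.3
F stand [-0.3 -0. ] 0.2 q6 1.45
```

View pics/s5.png

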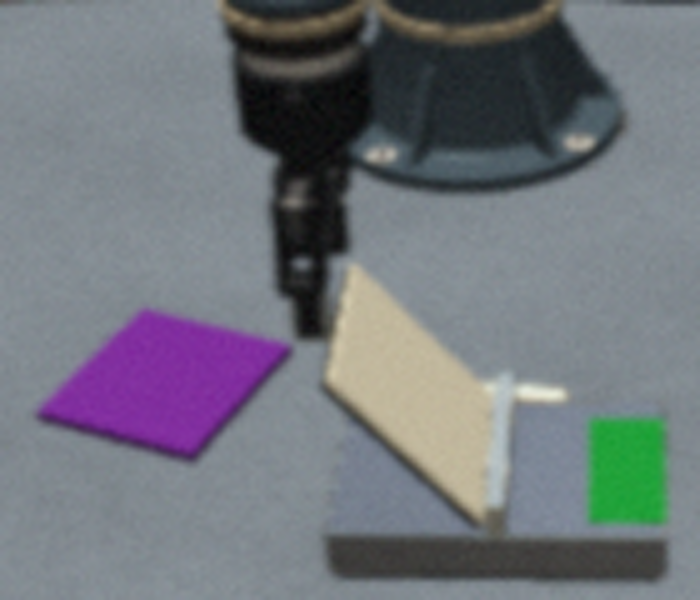

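The plate rests on the finger at about 50°. I'll drop the tip slightly for a deeper contact, then pivot about the finger's corner so the other finger swings over the plate.

```bash
python3 -m inch '[[[8.54,0,0,0.4,0],[8.54,0,0,0.4,0],[8.54,0.75,-0.13,0,0.1745],[8.54,0.75,-0.13,0,0.1745],[8.54,0.75,-0.13,0,0.1745],[8.54,0.75,-0.13,0,0.1745]]]'; python3 st.py;  python3 -c "
from h import *
s=get_image('scene');t=get_image('top');crop('',s,170,310,140,260,5,'pics/s6.png');crop('',t,260,400,130,250,5,'pics/t6.png')"
```

```text
clock: 7.4
tool_pos: [0.4628, -0.0925, 0.1874]
eef_rot: [-3.141, 0.0, 0.728]
contact_force: [0.2, 0.3, -0.9]
gripper_width: 0.0855
clk 7.4 stand xy [-36.9 -77.1] z 187.4 rpy [-3.141  0.     0.728] yaw_rel 0.868 w 85.5
F stand [0.1 0.3] -0.9 q6 2.22
```

View pics/s6.png

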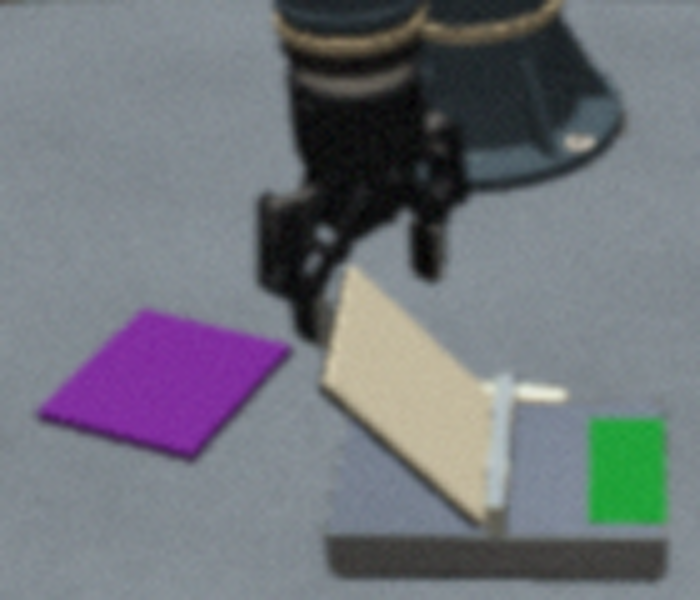

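View pics/t6.png

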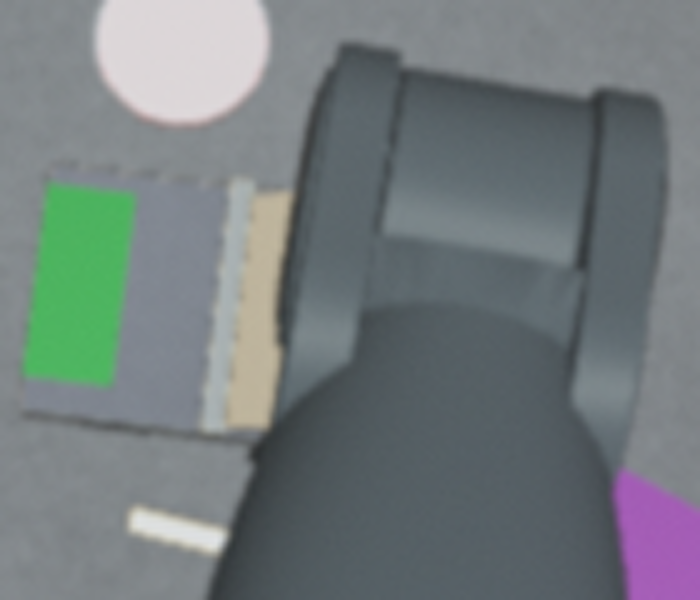

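The pivot works and the plate stays put. But joint 6 is at 2.22 and would hit its limit of 3.14 by the time the jaws are square. I'll pivot back, slide along the edge so the other finger takes the support (one finger always under the plate), and pivot the other way.

```bash
python3 -m inch '[[[8.54,-0.72,0.26,0,-0.1745],[8.54,-0.72,0.26,0,-0.1745],[8.54,-0.72,0.26,0,-0.1745],[8.54,-0.72,0.26,0,-0.1745],[8.54,0,0,0,0]]]'; python3 st.py; python3 -m inch '[[[8.54,0,0.8,0,0],[8.54,0,1.0,0,0],[8.54,0,1.0,0,0],[8.54,0,1.0,0,0]]]'; python3 st.py;python3 -c "
from h import *
s=get_image('scene');crop('',s,170,310,140,260,5,'pics/s7.png')"
```

```text
clock: 8.12
tool_pos: [0.4559, -0.1225, 0.1877]
eef_rot: [-3.141, -0.0, 1.433]
contact_force: [0.0, 0.0, -0.1]
gripper_width: 0.0853
clk 8.12 stand xy [ -39.5 -107.7] z 187.7 rpy [-3.141 -0.     1.433] yaw_rel 1.573 w 85.3
F stand [0. 0.] -0.1 q6 1.45
clock: 8.62
tool_pos: [0.4945, -0.1273, 0.1879]
eef_rot: [-3.141, 0.0, 1.432]
contact_force: [-1.7, -0.8, 1.0]
gripper_width: 0.0853
clk 8.62 stand xy [  -0.6 -107.1] z 187.9 rpy [-3.141  0.     1.432] yaw_rel 1.571 w 85.3
F stand [-1.6 -1.1] 1.0 q6 1.46
```

View pics/s7.png

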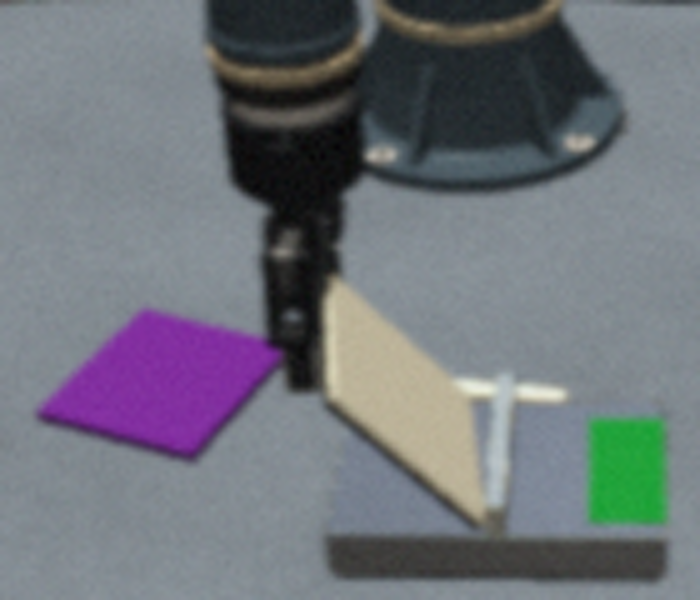

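Friction dragged the plate a little in yaw: the robot-side end of its inner edge came about 8 mm off the ridge, at (470,400) in the crop. Both fingers are now spread symmetrically behind the outer edge, so pushing inward with both should square it.

```bash
python3 -m inch '[[[8.54,0.2,0,-0.1,0],[8.54,0.25,0,-0.2,0],[8.54,0.25,0,-0.2,0],[8.54,0,0,0,0]]]'; python3 st.py; python3 -c "
from h import *
s=get_image('scene');crop('',s,170,310,140,260,5,'pics/s8.png')"
```

```text
clock: 9.18
tool_pos: [0.4947, -0.1201, 0.1933]
eef_rot: [3.141, -0.0, 1.432]
contact_force: [-0.3, -0.4, -0.2]
gripper_width: 0.0857
clk 9.18 stand xy [  -1.4 -100. ] z 193.3 rpy [ 3.141 -0.     1.432] yaw_rel 1.572 w 85.7
F stand [-0.3 -0.5] -0.2 q6 1.47
```

View pics/s8.png

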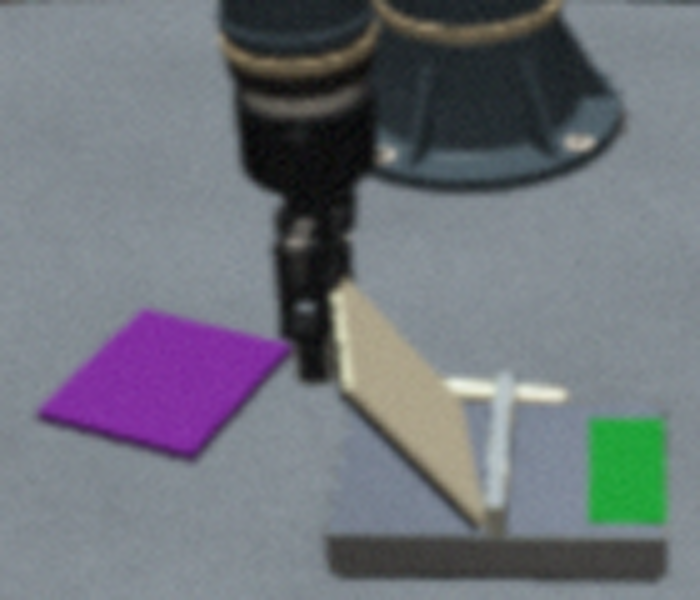

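```bash
python3 -c "
from h import *
t=get_image('top');s=get_image('scene');cv2.imwrite('pics/s9f.png',s);cv2.imwrite('pics/t9f.png',t);crop('',t,280,380,150,225,8,'pics/t9.png');crop('',s,215,315,190,260,8,'pics/s9.png')"
```

```text
(no output)
```

View pics/t9.png

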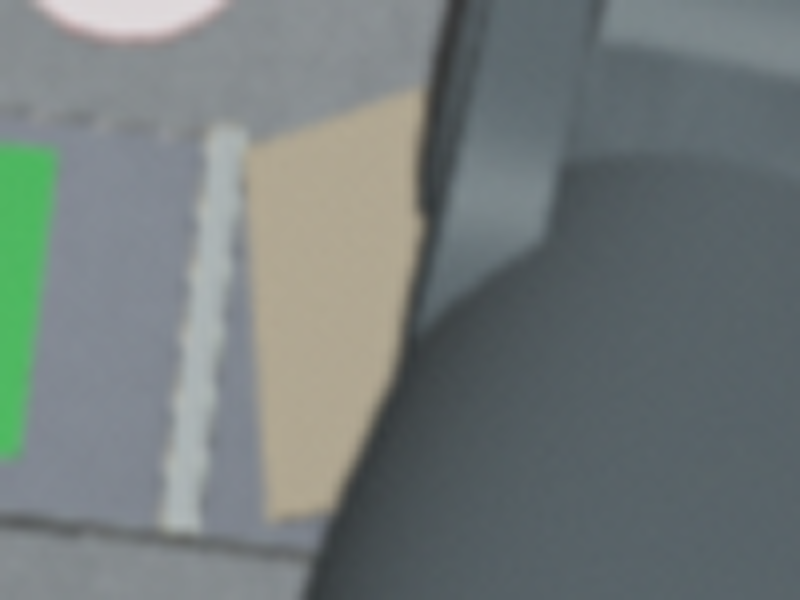

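View pics/s9.png

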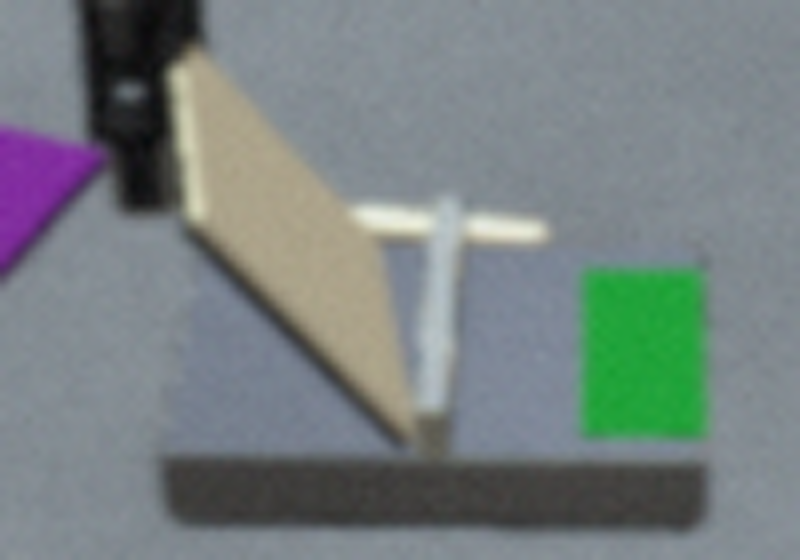

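```bash
cat >> st.py <<'E'
def tri(a,b):
    A=[];
    o=[];d=[]
    for n,(u,v) in(("top",a),("scene",b)):
        p=camera_params(n);T=p["cam_to_world"];k=T[:3,:3]@np.array([(u-p["cx"])/p["fx"],(v-p["cy"])/p["fy"],1.]);o.append(T[:3,3]);d.append(k/np.linalg.norm(k))
    M=np.c_[d[0],-d[1]];s=np.linalg.lstsq(M,o[1]-o[0],rcond=None)[0]
    P0=o[0]+s[0]*d[0];P1=o[1]+s[1]*d[1];P=(P0+P1)/2
    return np.r_[R.T@(P[:2]-C)*1e3,P[2]*1e3,np.linalg.norm(P0-P1)*1e3].round(1)
E
python3 - <<'E'
from st import *
print("rear inner",tri((313.5,215),(262.5,219.4)));print("front inner",tri((311,168.5),(266,245.4)))
for z in (.12,.13,.14,.15,.16):
    print(z,(R.T@(ray("scene",238.8,217.8,z)[:2]-C)*1e3).round(1),(R.T@(ray("scene",239.4,196.3,z)[:2]-C)*1e3).round(1))
E
```

```text
rear inner [-59.4 -28.2  43.8   3. ]
front inner [59.3 -9.1 38.9  0.2]
0.12 [ 34.7 -85.4] [-75.7 -96.1]
0.13 [ 48.  -83.2] [-60.7 -93.7]
0.14 [ 61.4 -80.9] [-45.7 -91.3]
0.15 [ 74.7 -78.7] [-30.6 -88.9]
0.16 [ 88.1 -76.4] [-15.6 -86.5]
```

Triangulated inner corners: rear (−59, −28) and front (59, −9) mm in the stand frame, both at bed height. So the plate has only yawed about 9°; its base is still on the bed and its x position is still centred. The grip will take that out later. I'll slide on along the slanted edge until the second finger is near the middle.

```bash
python3 -m inch '[[[8.54,0.1,0.7,0,0],[8.54,0.12,0.8,0,0],[8.54,0.12,0.8,0,0]]]'; python3 st.py; python3 -c "
from h import *
t=get_image('top');s=get_image('scene');a=cv2.resize(t[150:225,280:380],(400,300));b=cv2.resize(s[180:255,215,None].repeat(1,1) if 0 else s[180:255,215:315],(400,300));cv2.imwrite('pics/m10.png',np.hstack([a,b]))"
```

```text
clock: 9.7
tool_pos: [0.517, -0.1211, 0.1931]
eef_rot: [-3.138, 0.003, 1.431]
contact_force: [-18.2, -14.2, 18.6]
gripper_width: 0.085
clk 9.7 stand xy [ 20.9 -97.9] z 193.1 rpy [-3.138e+00  3.000e-03  1.431e+00] yaw_rel 1.571 w 85.0
F stand [-16.1 -16.6] 18.6 q6 1.48
```

View pics/m10.png

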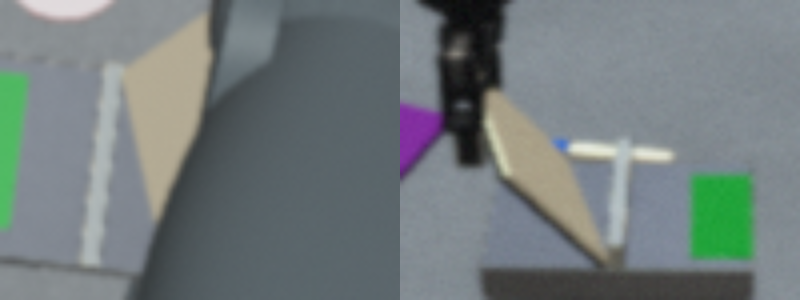

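Forces jumped to 18 N and the plate yawed further: the rear finger is catching the plate's rear outer corner and pushing on its end face. Backing off the same way.

```bash
python3 -m inch '[[[8.54,-0.1,-0.6,0,0],[8.54,-0.1,-0.6,0,0]]]'; python3 st.py; python3 -c "
from h import *
t=get_image('top');s=get_image('scene');cv2.imwrite('pics/t11f.png',t);cv2.imwrite('pics/s11f.png',s);a=cv2.resize(t[150:225,280:380],(400,300));b=cv2.resize(s[180:255,215:315],(400,300));cv2.imwrite('pics/m11.png',np.hstack([a,b]))"
```

```text
clock: 10.05
tool_pos: [0.5063, -0.1204, 0.1929]
eef_rot: [3.141, -0.001, 1.432]
contact_force: [1.1, 0.6, 0.6]
gripper_width: 0.0853
clk 10.05 stand xy [ 10.1 -98.6] z 192.9 rpy [ 3.141e+00 -1.000e-03  1.432e+00] yaw_rel 1.572 w 85.3
F stand [1.  0.8] 0.6 q6 1.48
```

View pics/m11.png

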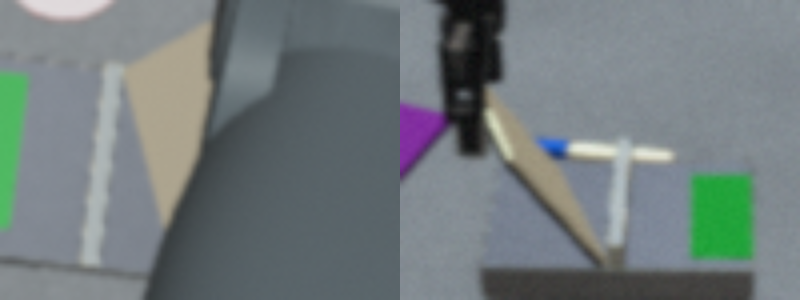

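```bash
python3 - <<'E'
from st import *
print("rear inner",tri((321.3,205.5),(253.2,220)));print("front inner",tri((311.3,167),(267,246.3)))
print((R.T@(ray("top",321.3,205.5,.045)[:2]-C)*1e3),(R.T@(ray("top",311.3,167,.045)[:2]-C)*1e3))
for z in (.13,.14,.15,.16):
    print(z,(R.T@(ray("scene",242,220,z)[:2]-C)*1e3).round(1),(R.T@(ray("scene",237.5,202.5,z)[:2]-C)*1e3).round(1))
t=cv2.imread("pics/t11f.png");s=cv2.imread("pics/s11f.png")
crop('',s,215,295,185,255,9,'pics/s11.png')
E
```

```text
rear inner [-34.3 -49.6  60.4   7.2]
front inner [63.1 -7.7 38.8  3.2]
[-32.98039365 -46.39529188] [62.14321227 -9.32386919]
0.13 [ 58.1 -73.1] [-27.5 -95.6]
0.14 [ 71.3 -71. ] [-13.  -93.2]
0.15 [ 84.5 -68.9] [  1.5 -90.7]
0.16 [ 97.7 -66.8] [ 16.1 -88.3]
```

View pics/s11.png

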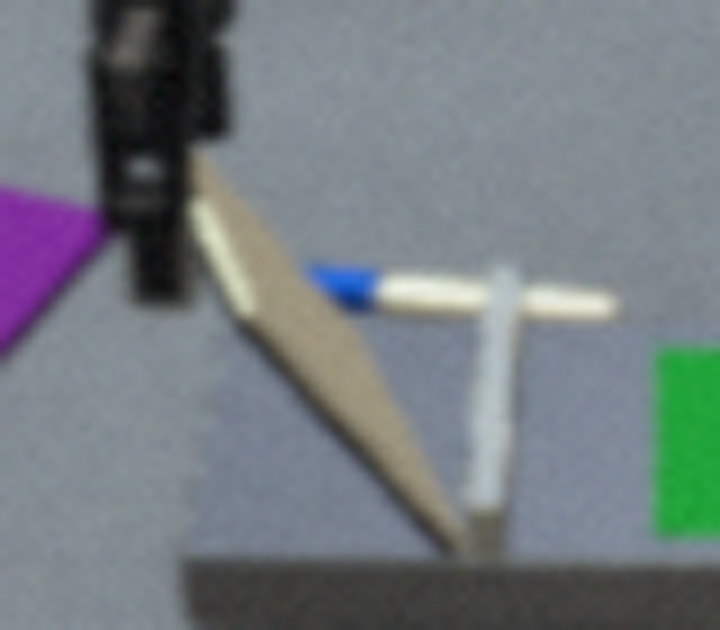

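The plate now stands at about 60° with about 20° yaw: its front inner corner is on the ridge and its outer front corner near (84, −69). I'll turn the hand to match that yaw, pivoting about the front finger so the rear finger swings outside the rear corner. Then both fingers can bear on the edge again.

```bash
python3 -m inch '[[[8.54,-0.36,0.13,0,-0.0873],[8.54,-0.36,0.13,0,-0.0873],[8.54,-0.36,0.13,0,-0.0873],[8.54,-0.36,0.13,0,-0.0873]]]'; python3 st.py; python3 -c "
from h import *
t=get_image('top');s=get_image('scene');a=cv2.resize(t[150:225,280:380],(400,300));b=cv2.resize(s[180:255,215:315],(400,300));cv2.imwrite('pics/m12.png',np.hstack([a,b]))"
```

```text
clock: 10.65
tool_pos: [0.5112, -0.1349, 0.193]
eef_rot: [3.141, -0.0, 1.784]
contact_force: [-0.8, -1.3, 0.2]
gripper_width: 0.0856
clk 10.65 stand xy [  17.  -112.3] z 193.0 rpy [ 3.141 -0.     1.784] yaw_rel 1.923 w 85.6
F stand [-0.6 -1.4] 0.2 q6 1.1
```

View pics/m12.png

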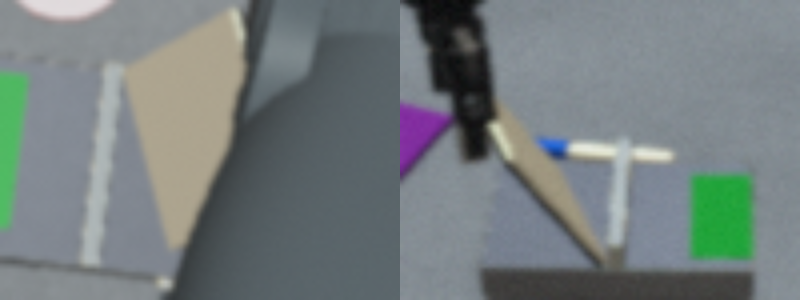

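```bash
python3 - <<'E'
from st import *
print("outer front",tri((339,152.5),(242,220)),"inner front",tri((311.2,167),(267,246.3)))
print("inner rear",(R.T@(ray("top",323,212,.046)[:2]-C)*1e3).round(1), tri((323,212),(255,221)))
# hand corners
s,z,o=S();a=o["eef_rot"][2]-yaw
for p in((11,42.5),(11,57),(11,-42.5),(11,-57)):
    print(p,(s+np.array([np.cos(a),np.sin(a)])*p[0]+np.array([np.sin(a),-np.cos(a)])*p[1]).round(1))
E
```

```text
outer front [ 85.3 -69.4 150.6   1.2] inner front [63.1 -7.6 38.7  3. ]
inner rear [-49.  -52.6] [-49.  -51.1  45.1   3.1]
(11, 42.5) [ 53.2 -87.5]
(11, 57) [ 66.8 -82.5]
(11, -42.5) [ -26.6 -116.7]
(11, -57) [ -40.2 -121.7]
```

The geometry checks: inner edge length 120 mm, θ 60°, yaw 21°. I'll give the rear finger a few mm more clearance, slide 13 mm along the edge to centre, then close the clearance.

```bash
python3 -m inch '[[[8.54,-0.21,0.07,0,-0.05],[8.54,0,0.5,0,0],[8.54,0,0.5,0,0],[8.54,0,0.4,0,0],[8.54,0.15,-0.05,0,0.04],[8.54,0,0,0,0]]]'; python3 st.py; python3 -c "
from h import *
t=get_image('top');s=get_image('scene');a=cv2.resize(t[150:225,280:380],(400,300));b=cv2.resize(s[180:255,215:315],(400,300));cv2.imwrite('pics/m13.png',np.hstack([a,b]))"
```

```text
clock: 11.5
tool_pos: [0.5249, -0.1316, 0.193]
eef_rot: [3.142, -0.0, 1.791]
contact_force: [0.8, -0.8, 0.4]
gripper_width: 0.0856
clk 11.5 stand xy [  30.1 -107.2] z 193.0 rpy [ 3.142 -0.     1.791] yaw_rel 1.931 w 85.6
F stand [ 0.9 -0.6] 0.4 q6 1.1
```

View pics/m13.png

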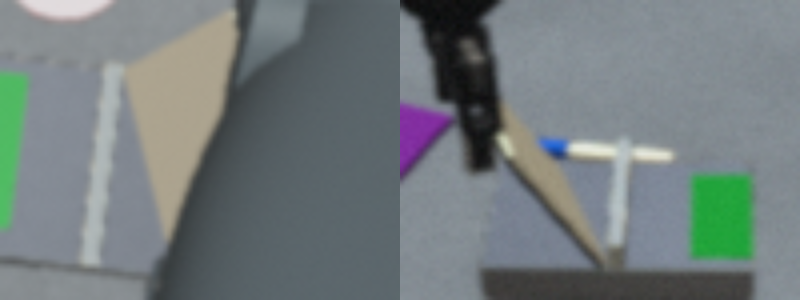

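```bash
python3 -m inch '[[[8.54,0.5,0,-0.25,0],[8.54,0.6,0,-0.25,0],[8.54,0.6,0,-0.25,0],[8.54,0.6,0,-0.2,0],[8.54,0.6,0,-0.2,0],[8.54,0,0,0,0]]]'; python3 st.py; python3 -c "
from h import *
t=get_image('top');s=get_image('scene');a=cv2.resize(t[150:225,280:380],(400,300));b=cv2.resize(s[180:255,215:315],(400,300));cv2.imwrite('pics/m14.png',np.hstack([a,b]))"
```

```text
clock: 12.35
tool_pos: [0.5183, -0.1031, 0.2047]
eef_rot: [3.141, -0.0, 1.792]
contact_force: [0.4, -0.5, 0.0]
gripper_width: 0.0856
clk 12.35 stand xy [ 19.6 -79.8] z 204.7 rpy [ 3.141 -0.     1.792] yaw_rel 1.931 w 85.6
F stand [ 0.4 -0.4] 0.0 q6 1.15
```

View pics/m14.png

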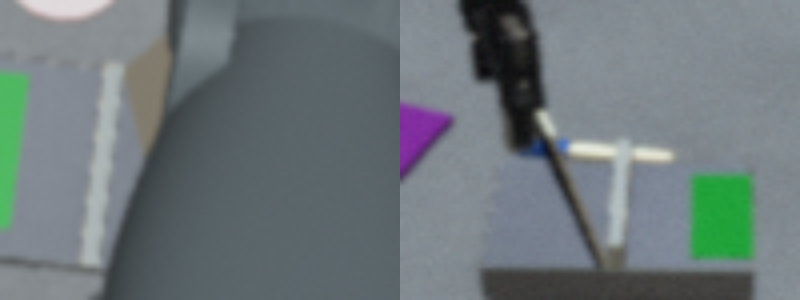

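```bash
python3 -m inch '[[[8.54,0.5,0,-0.1,0],[8.54,0.5,0,-0.1,0],[8.54,0.5,0,0,0],[8.54,0.5,0,0,0],[8.54,0,0,0,0]]]'; python3 st.py; python3 -c "
from h import *
t=get_image('top');s=get_image('scene');a=cv2.resize(t[150:225,280:380],(400,300));b=cv2.resize(s[180:255,215:315],(400,300),interpolation=2);cv2.imwrite('pics/m15.png',np.hstack([a,b]))"
```

```text
clock: 13.08
tool_pos: [0.5139, -0.0836, 0.2065]
eef_rot: [-3.142, -0.0, 1.792]
contact_force: [-0.8, 0.4, -0.4]
gripper_width: 0.0859
clk 13.07 stand xy [ 12.5 -61.2] z 206.5 rpy [-3.142 -0.     1.792] yaw_rel 1.931 w 85.9
F stand [-0.8  0.3] -0.4 q6 1.19
```

View pics/m15.png

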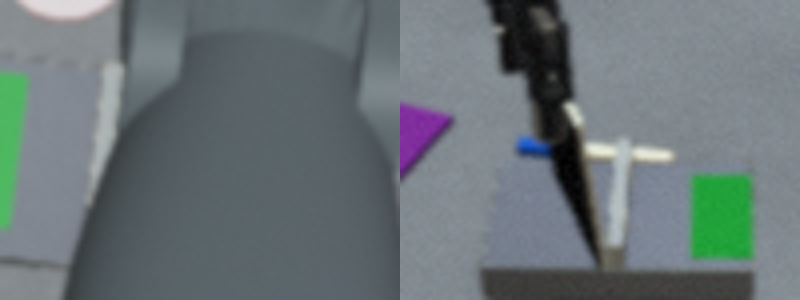

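```bash
python3 - <<'E'
from st import *
n=np.array([.362,-.932])
for th in(76,80,83,86,88,90,92):
    c,s_=np.cos(np.radians(th)),np.sin(np.radians(th))
    P=np.array([63.,-8.5])
    b=P+n*130*c; t=b-n*8*s_
    print(th,"outer(back) ",((proj("scene",W(*b,40+130*s_))-[215,180])*4+[400,0]).round(0),"front",((proj("scene",W(*t,40+130*s_+8*c))-[215,180])*4+[400,0]).round(0))
print(((proj("scene",W(63,-8.5,40))-[215,180])*4+[400,0]).round())
E
python3 -c "
import cv2
i=cv2.imread('pics/m15.png')[80:290,500:660];cv2.imwrite('pics/m15z.png',cv2.resize(i,None,fx=2.8,fy=2.8))"
```

```text
76 outer(back)  [554. 132.] front [565. 127.]
80 outer(back)  [567. 127.] front [578. 123.]
83 outer(back)  [576. 124.] front [587. 120.]
86 outer(back)  [586. 121.] front [597. 118.]
88 outer(back)  [592. 119.] front [603. 116.]
90 outer(back)  [598. 118.] front [610. 115.]
92 outer(back)  [605. 116.] front [616. 114.]
[605. 264.]
```

View pics/m15z.png

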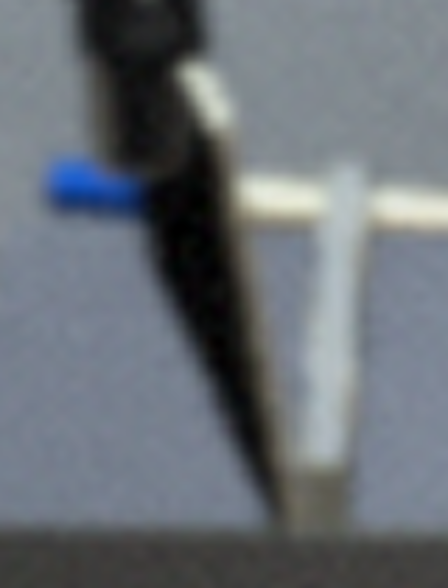

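It's at about 82°. It becomes self-standing above about 86.5°, so from here I'll use small steps.

```bash
python3 -m inch '[[[8.54,0.3,0,0,0],[8.54,0.3,0,0,0],[8.54,0.2,0,0,0],[8.54,0.2,0,0,0],[8.54,0.2,0,0,0],[8.54,0,0,0,0]]]'; python3 st.py; python3 -c "
from h import *
s=get_image('scene');b=cv2.resize(s[180:255,215:315],(400,300),interpolation=2);
cv2.imwrite('pics/m16z.png',cv2.resize(b[80:290,100:260],None,fx=2.8,fy=2.8))"
```

```text
clock: 13.92
tool_pos: [0.5113, -0.0722, 0.2065]
eef_rot: [-3.142, -0.0, 1.791]
contact_force: [-0.3, -1.6, -0.4]
gripper_width: 0.0855
clk 13.93 stand xy [  8.4 -50.2] z 206.5 rpy [-3.142 -0.     1.791] yaw_rel 1.931 w 85.5
F stand [-0.1 -1.6] -0.4 q6 1.21
```

View pics/m16z.png

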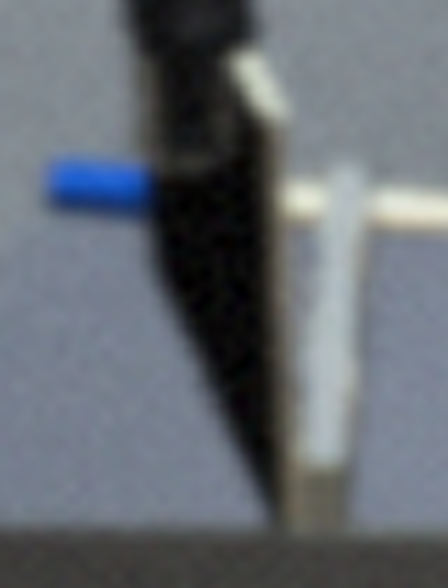

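```bash
python3 -m inch '[[[8.54,0.15,0,0,0],[8.54,0.1,0,0,0],[8.54,0,0,0,0]]]'; python3 st.py; python3 -c "
from h import *
s=get_image('scene');b=cv2.resize(s[180:255,215:315],(400,300),interpolation=2);
cv2.imwrite('pics/m17z.png',cv2.resize(b[80:290,100:260],None,fx=2.8,fy=2.8))"
```

```text
clock: 14.35
tool_pos: [0.5108, -0.0698, 0.2065]
eef_rot: [-3.142, -0.0, 1.791]
contact_force: [0.4, -0.7, 0.6]
gripper_width: 0.0854
clk 14.35 stand xy [  7.6 -47.9] z 206.5 rpy [-3.142 -0.     1.791] yaw_rel 1.931 w 85.4
F stand [ 0.4 -0.7] 0.6 q6 1.21
```

View pics/m17z.png

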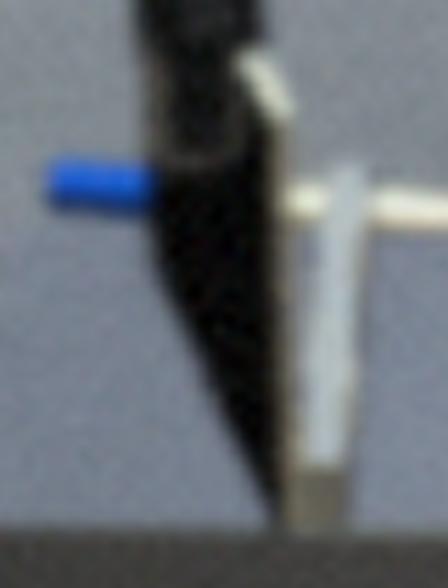

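It's at about 89–90°. I'll withdraw slowly and check that it stands by itself.

```bash
python3 -m inch '[[[8.54,-0.15,0,0,0],[8.54,-0.25,0,0,0],[8.54,0,0,0,0]]]'; python3 st.py; python3 -c "
from h import *
s=get_image('scene');b=cv2.resize(s[180:255,215:315],(400,300),interpolation=2);
cv2.imwrite('pics/m18z.png',cv2.resize(b[80:290,100:260],None,fx=2.8,fy=2.8))"
```

```text
clock: 14.78
tool_pos: [0.5118, -0.074, 0.2065]
eef_rot: [3.142, -0.0, 1.791]
contact_force: [0.4, -0.6, -0.1]
gripper_width: 0.0852
clk 14.78 stand xy [  9.1 -51.9] z 206.5 rpy [ 3.142 -0.     1.791] yaw_rel 1.93 w 85.2
F stand [ 0.5 -0.5] -0.1 q6 1.21
```

View pics/m18z.png

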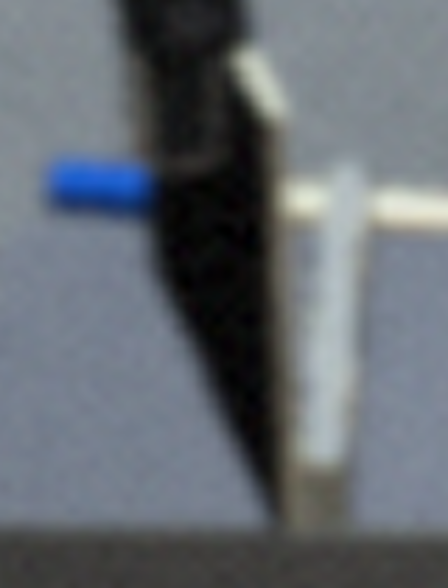

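```bash
python3 -m inch '[[[8.54,-0.2,0,0,0],[8.54,-0.2,0,0,0],[8.54,0,0,0,0]]]'; python3 -c "
from h import *
s=get_image('scene');b=cv2.resize(s[180:255,215:315],(400,300),interpolation=2);
cv2.imwrite('pics/m19z.png',cv2.resize(b[80:290,100:260],None,fx=2.8,fy=2.8))"
```

```text
clock: 15.2
tool_pos: [0.5126, -0.0778, 0.2065]
eef_rot: [3.142, -0.0, 1.791]
contact_force: [-0.9, -0.2, -0.3]
gripper_width: 0.0854
```

View pics/m19z.png

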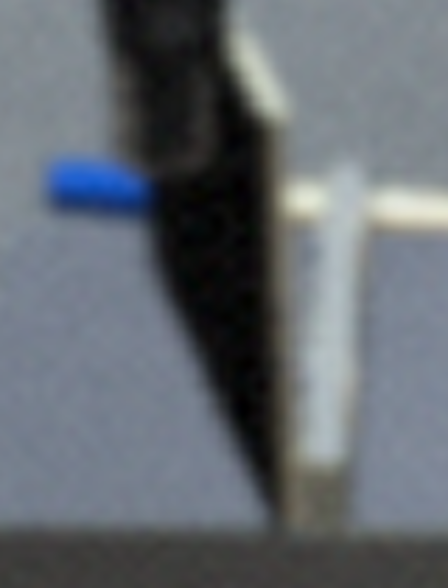

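The plate stands by itself: its corner stayed at (286,115) while the hand moved away. Backing off, rising above it and turning the jaws across it.

```bash
python3 -m inch '[[[8.54,-0.8,0,0,0],[8.54,-1.5,0,-1,0],[8.54,0,0,-3,0],[8.54,0,0,-3,0],[8.54,0,0,0,-0.1745],[8.54,0,0,0,-0.1745],[8.54,0,0,0,-0.1745],[8.54,0,0,0,-0.1745]]]'; python3 -m inch '[[[8.54,0,0,0,-0.1745],[8.54,0,0,0,-0.1745],[8.54,0,0,0,-0.1745],[8.54,0,0,0,-0.1745],[8.54,0,0,0,-0.1745],[8.54,0,0,0,0]]]'; python3 st.py; python3 -c "
from h import *
t=get_image('top');s=get_image('scene');cv2.imwrite('pics/t20f.png',t);cv2.imwrite('pics/s20f.png',s);a=cv2.resize(t[150:225,280:380],(400,300));b=cv2.resize(s[165:240,215:315],(400,300));cv2.imwrite('pics/m20.png',np.hstack([a,b]))"
```

```text
clock: 16.25
tool_pos: [0.5179, -0.1011, 0.2773]
eef_rot: [3.141, 0.001, 2.494]
contact_force: [0.0, -0.7, 0.4]
gripper_width: 0.0855
clock: 17.0
tool_pos: [0.5179, -0.101, 0.2771]
eef_rot: [-3.141, 0.001, -2.923]
contact_force: [0.3, 0.0, -0.3]
gripper_width: 0.0854
clk 17.0 stand xy [ 18.9 -77.8] z 277.1 rpy [-3.141e+00  1.000e-03 -2.923e+00] yaw_rel -2.784 w 85.4
F stand [0.3 0.1] -0.3 q6 -0.41
```

View pics/m20.png

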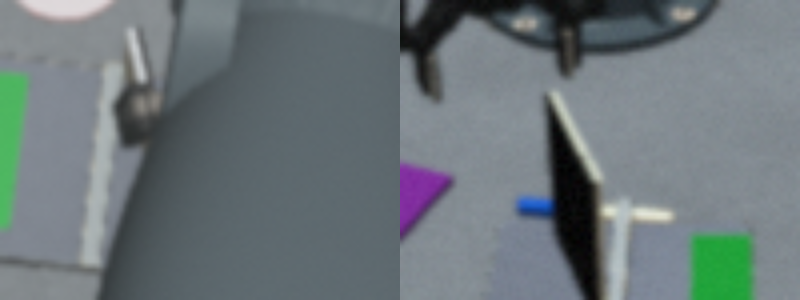

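```bash
python3 - <<'E'
from st import *
f=lambda n,u,v:(R.T@(ray(n,u,v,.17)[:2]-C)*1e3)
r=f("scene",253.2,188.3);k=f("scene",264.3,210.3);print(r,k,np.linalg.norm(r-k),np.degrees(np.arctan2(*(k-r)[::-1])),(r+k)/2)
print(f("top",313.0,157.5))
E
python3 st.py 5 -27 277
```

```text
[-43.19525884 -48.21647659] [66.97541259 -9.08193072] 116.91488153756552 19.555926538059246 [ 11.89007687 -28.64920365]
[ 62.31210346 -10.57985904]
clk 17.1 stand xy [ 18.7 -77.5] z 276.9 rpy [-3.141  0.    -2.926] yaw_rel -2.787 w 85.4
F stand [0.3 0.3] 0.9 q6 -0.41
tool d cm -0.47 5.22 -0.01
```

Plate top edge: yaw 19.6°, centre about (9, −28), length 117 mm against 120. Moving over it and descending with the jaws astride.

```bash
python3 -m inch '[[[8.54,-0.4,2.5,0,0],[8.54,-0.4,2.5,0,0],[8.54,0,0,0,0],[8.54,0,0,3.4,0],[8.54,0,0,3.4,0],[8.54,0,0,0,0]]]'; python3 st.py 9 -28 209; python3 -c "
from h import *
t=get_image('top');s=get_image('scene');cv2.imwrite('pics/s21.png',cv2.resize(s[165:240,215:315],(800,600)))"
```

```text
clock: 17.85
tool_pos: [0.5133, -0.0501, 0.2068]
eef_rot: [3.14, -0.004, -2.924]
contact_force: [-0.6, 0.2, 0.1]
gripper_width: 0.0857
clk 17.85 stand xy [  7.2 -28.1] z 206.8 rpy [ 3.14  -0.004 -2.924] yaw_rel -2.784 w 85.7
F stand [-0.6  0.2] 0.1 q6 -0.32
tool d cm -0.17 -0.05 -0.22
```

View pics/s21.png

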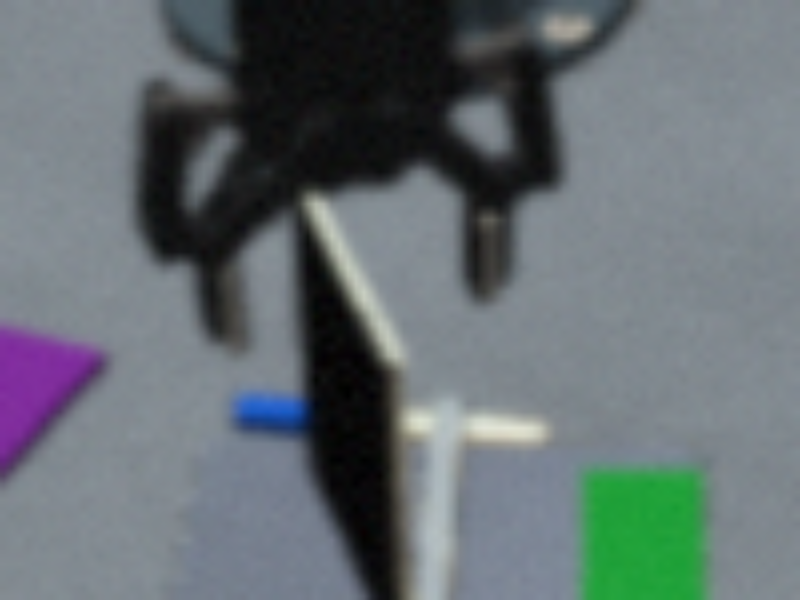

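The plate sits mid-way between the fingers, which are at (222,340) and (487,290) in the crop. Closing gently.

```bash
python3 -m inch '[[[3,0,0,0,0],[3,0,0,0,0],[2,0,0,0,0],[1,0,0,0,0],[0,0,0,0,0],[0,0,0,0,0],[0,0,0,0,0],[0,0,0,0,0]]]' 25; python3 st.py; python3 -c "
from h import *
s=get_image('scene');cv2.imwrite('pics/s22.png',cv2.resize(s[165:240,215:315],(800,600)))"
```

```text
clock: 18.95
tool_pos: [0.5148, -0.0505, 0.2088]
eef_rot: [-3.139, 0.0, -2.923]
contact_force: [1.2, -5.3, 0.7]
gripper_width: 0.008
clk 18.95 stand xy [  8.8 -28.2] z 208.8 rpy [-3.139  0.    -2.923] yaw_rel -2.783 w 8.0
F stand [ 2.  -5.1] 0.7 q6 -0.32
```

View pics/s22.png

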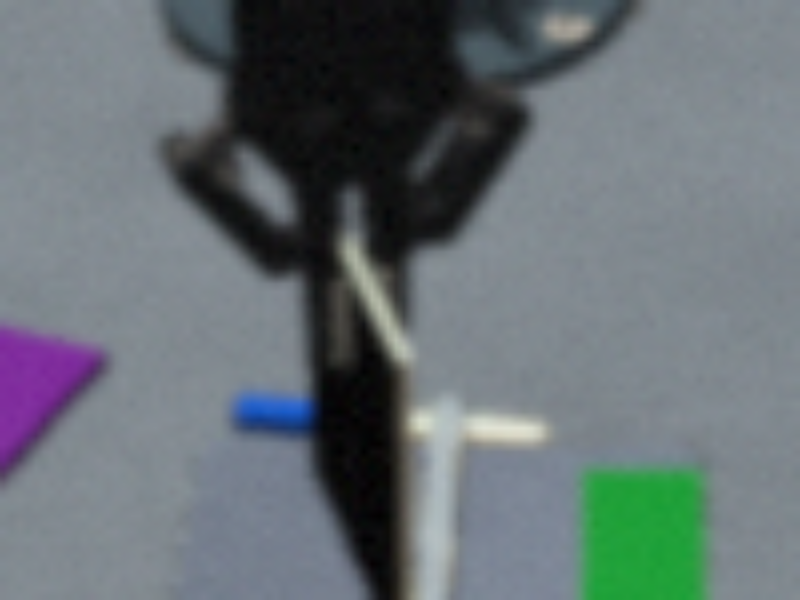

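Gripped: the opening reads 8.0 mm, the plate's thickness. Lifting and squaring to the ridge.

```bash
python3 -m inch '[[[0,0,0,-1,0],[0,0,0,-1.5,0],[0,0,0,-1.3,0],[0,0,0,0,0.12],[0,0,0,0,0.12],[0,0,0,0,0.118],[0,0,0,0,0]]]'; python3 st.py 0 12 247; python3 -c "
from h import *
s=get_image('scene');cv2.imwrite('pics/s23.png',cv2.resize(s[160:235,215:315],(800,600)));t=get_image('top');cv2.imwrite('pics/t23.png',cv2.resize(t[140:215,260:360],(800,600)))"
```

```text
clock: 19.88
tool_pos: [0.5148, -0.0492, 0.2473]
eef_rot: [3.141, 0.001, 3.005]
contact_force: [-0.1, 1.1, -1.8]
gripper_width: 0.0075
clk 19.88 stand xy [  8.6 -26.9] z 247.3 rpy [3.141e+00 1.000e-03 3.005e+00] yaw_rel 3.144 w 7.5
F stand [-0.3  1.1] -1.8 q6 0.04
tool d cm 0.85 3.9 0.03
```

View pics/s23.png

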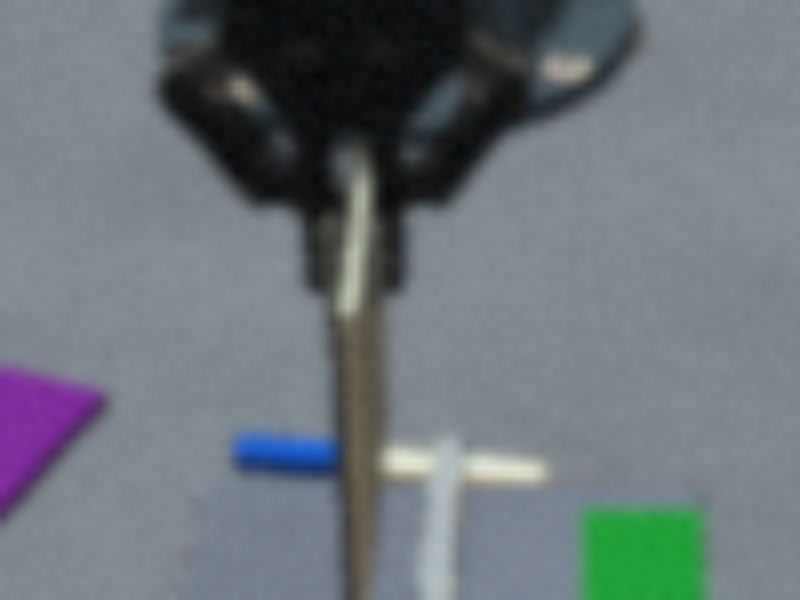

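View pics/t23.png

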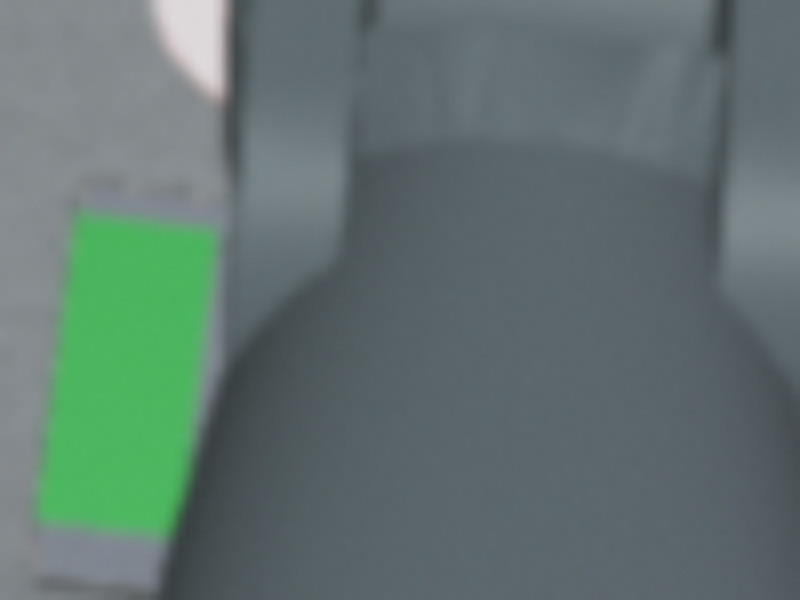

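```bash
python3 - <<'E'
from st import *
for z in(.206,.208,.21): print((R.T@(ray("scene",258.8,199.2,z)[:2]-C)*1e3))
E
```

```text
[ 66.96819336 -22.36679481]
[ 69.92733354 -22.06931064]
[ 72.88647371 -21.77182646]
```

Held square and upright. The plate centre is about 1.4 mm toward +x of the tool. Carrying it over the ridge (bottom at about 78 mm, ridge top at 62 mm) and lowering beside it.

```bash
python3 -m inch '[[[0,0.3,1.3,0,0],[0,0.35,1.4,0,0],[0,0.3,1.35,0,0],[0,0,0,0,0],[0,0,0,1.4,0],[0,0,0,1.2,0],[0,0,0,0.6,0],[0,0,0,0,0]]]'; python3 st.py -1 13.5 209; python3 -c "
from h import *
s=get_image('scene');cv2.imwrite('pics/s24.png',cv2.resize(s[185:260,225:325],(800,600)))"
```

```text
clock: 20.98
tool_pos: [0.5103, -0.0084, 0.2138]
eef_rot: [-3.141, -0.001, 3.003]
contact_force: [0.2, 0.1, -0.5]
gripper_width: 0.0079
clk 20.98 stand xy [-1.5 12.8] z 213.8 rpy [-3.141e+00 -1.000e-03  3.003e+00] yaw_rel 3.143 w 7.9
F stand [0.2 0.1] -0.5 q6 0.12
tool d cm -0.05 0.07 0.48
```

View pics/s24.png

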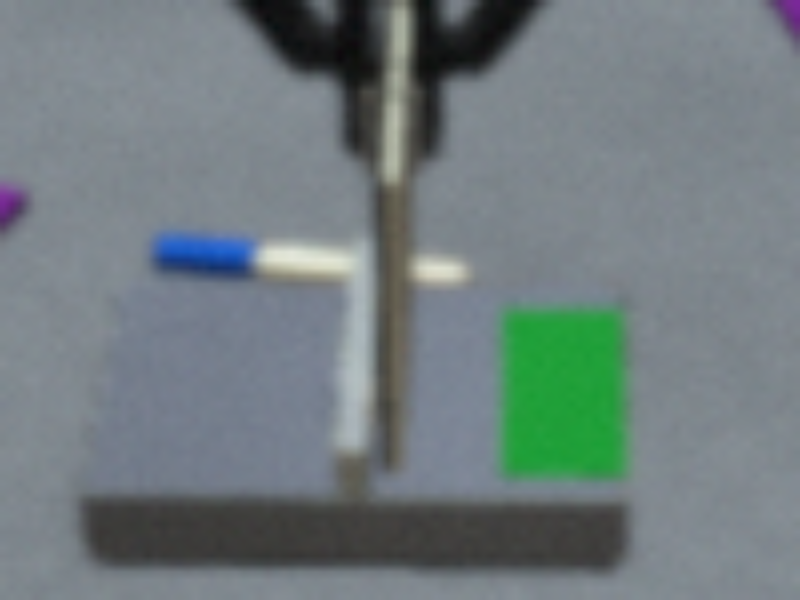

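Clear of the ridge on the mat side, with the bottom about 5 mm above the bed. Setting it down.

```bash
python3 -m inch '[[[0,0,0,0.3,0],[0,0,0,0.15,0],[0,0,0,0.1,0]]]'; python3 st.py; python3 -m inch '[[[2.0,0,0,0,0],[2.0,0,0,0,0],[2.0,0,0,0,0]]]' 20; python3 st.py;  python3 -c "
from h import *
s=get_image('scene');cv2.imwrite('pics/s25.png',cv2.resize(s[185:260,225:325],(800,600)))"
```

```text
clock: 21.4
tool_pos: [0.5107, -0.0082, 0.209]
eef_rot: [3.142, 0.0, 3.004]
contact_force: [-0.9, 0.4, -1.8]
gripper_width: 0.0077
clk 21.4 stand xy [-1.1 13.1] z 209.0 rpy [3.142 0.    3.004] yaw_rel 3.143 w 7.7
F stand [-0.9  0.3] -1.8 q6 0.12
clock: 21.78
tool_pos: [0.5108, -0.0081, 0.2092]
eef_rot: [3.141, 0.0, 3.004]
contact_force: [0.6, 0.2, 0.7]
gripper_width: 0.0197
clk 21.77 stand xy [-1.1 13.1] z 209.2 rpy [3.141 0.    3.004] yaw_rel 3.143 w 19.7
F stand [0.5 0.3] 0.7 q6 0.12
```

View pics/s25.png

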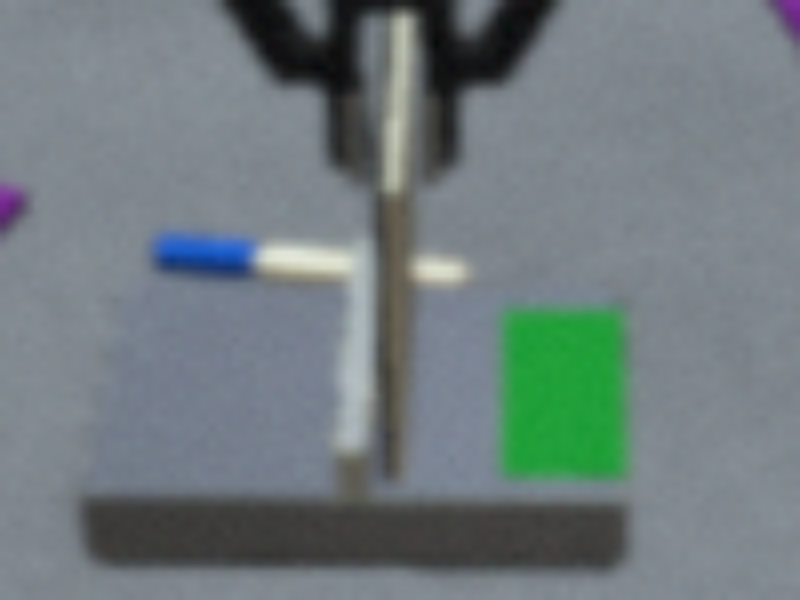

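Standing on the mat-side bed, 3 mm off the ridge and square, with the fingers just open. I'll nudge the hand outward so the plate leans onto the outer finger, keeping the slack small.

```bash
python3 -m inch '[[[1.5,0,0,0,0],[1.5,0,0.3,0,0],[1.5,0,0.3,0,0],[1.5,0,0.3,0,0],[1.5,0,0.25,0,0],[1.5,0,0.25,0,0],[1.5,0,0,0,0]]]'; python3 st.py;  python3 -c "
from h import *
s=get_image('scene');cv2.imwrite('pics/s26.png',cv2.resize(s[185:260,225:325],(800,600)))"
```

```text
clock: 22.7
tool_pos: [0.5126, 0.0059, 0.209]
eef_rot: [3.142, -0.0, 3.004]
contact_force: [-0.4, -0.6, 0.4]
gripper_width: 0.0154
clk 22.7 stand xy [-1.2 27.3] z 209.0 rpy [ 3.142 -0.     3.004] yaw_rel 3.143 w 15.4
F stand [-0.3 -0.7] 0.4 q6 0.15
```

View pics/s26.png

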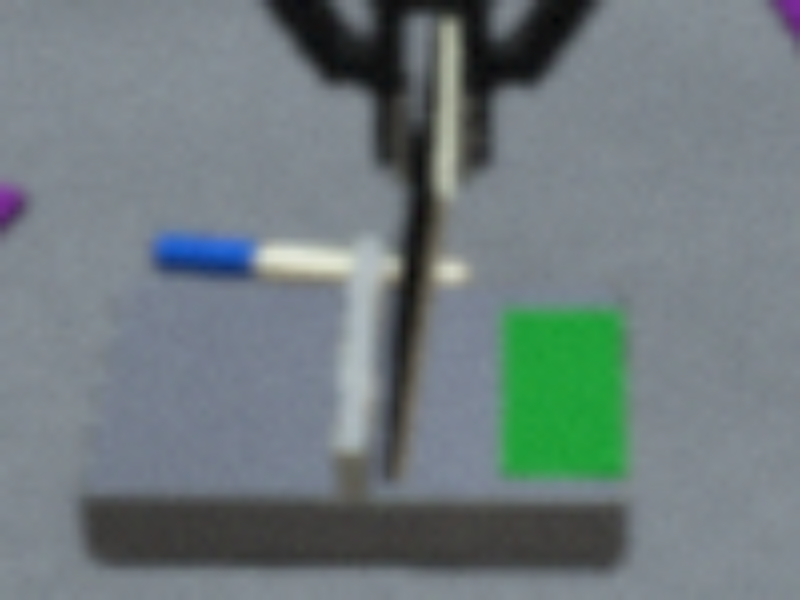

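It leans on the outer finger, with the black face coming up. Continuing outward while opening gradually.

```bash
python3 -m inch '[[[1.9,0,0.3,0,0],[2.3,0,0.35,0,0],[2.7,0,0.4,0,0],[3.1,0,0.4,0,0],[3.4,0,0.4,0.1,0],[3.7,0,0.3,0.1,0],[3.7,0,0,0,0]]]'; python3 st.py;  python3 -c "
from h import *
s=get_image('scene');cv2.imwrite('pics/s27.png',cv2.resize(s[185:260,225:325],(800,600)))"
```

```text
clock: 23.62
tool_pos: [0.5156, 0.0273, 0.2069]
eef_rot: [3.141, -0.0, 3.004]
contact_force: [0.1, 0.2, -0.4]
gripper_width: 0.037
clk 23.62 stand xy [-1.2 48.9] z 206.9 rpy [ 3.141 -0.     3.004] yaw_rel 3.144 w 37.0
F stand [0.1 0.2] -0.4 q6 0.19
```

View pics/s27.png

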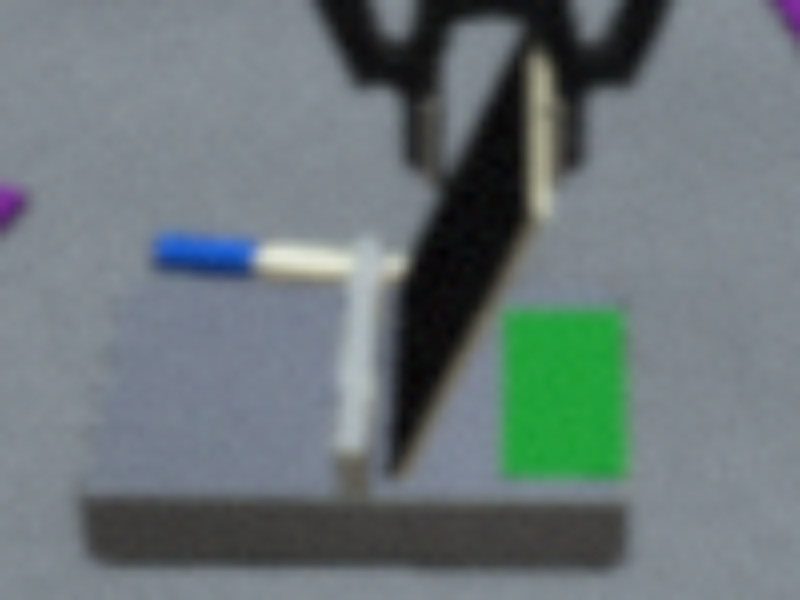

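```bash
python3 -m inch '[[[4.3,0,0.1,0.25,0],[4.9,0,0.1,0.25,0],[5.5,0,0.1,0.25,0],[6.1,0,0.1,0.25,0],[6.7,0,0.1,0.25,0],[7.3,0,0.1,0.25,0],[7.9,0,0.1,0.3,0],[8.54,0,0.1,0.3,0]]]'; python3 -m inch '[[[8.54,0,0,0,0]]]';python3 st.py;  python3 -c "
from h import *
s=get_image('scene');cv2.imwrite('pics/s28.png',cv2.resize(s[185:260,225:325],(800,600)))"
```

```text
clock: 24.68
tool_pos: [0.5167, 0.035, 0.1858]
eef_rot: [3.141, 0.0, 3.004]
contact_force: [-0.5, 1.9, 0.4]
gripper_width: 0.0854
clock: 24.8
tool_pos: [0.5166, 0.035, 0.1858]
eef_rot: [3.142, -0.0, 3.004]
contact_force: [0.6, -0.1, -0.8]
gripper_width: 0.0855
clk 24.8 stand xy [-1.3 56.7] z 185.8 rpy [ 3.142 -0.     3.004] yaw_rel 3.143 w 85.5
F stand [ 0.7 -0. ] -0.8 q6 0.21
```

View pics/s28.png

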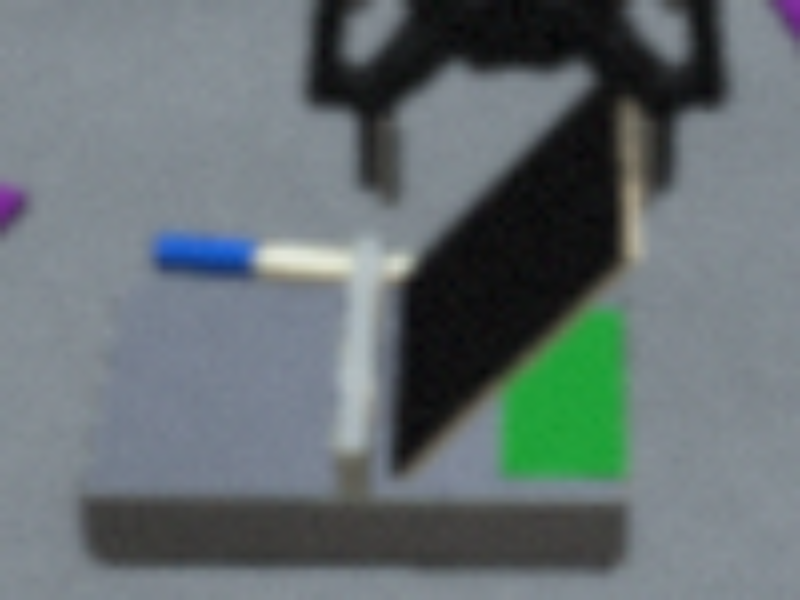

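It rests at about 50°, black face up. Now I'll pivot about the outer finger's corner so the inner finger swings out to the robot side, with joint 6 going from 0.21 to 1.8, within its range.

```bash
python3 -m inch '[[[8.54,0.72,0.26,0,0.1745],[8.54,0.72,0.26,0,0.1745],[8.54,0.72,0.26,0,0.1745],[8.54,0.72,0.26,0,0.1745],[8.54,0.72,0.26,0,0.1745]]]'; python3 st.py;  python3 -c "
from h import *
s=get_image('scene');cv2.imwrite('pics/s29.png',cv2.resize(s[185:260,225:325],(800,600)))"
```

```text
clock: 25.48
tool_pos: [0.4915, 0.0625, 0.1861]
eef_rot: [-3.142, 0.0, 2.125]
contact_force: [1.7, 0.0, 0.1]
gripper_width: 0.0853
clk 25.48 stand xy [-30.   80.4] z 186.1 rpy [-3.142  0.     2.125] yaw_rel 2.265 w 85.3
F stand [1.7 0.3] 0.1 q6 1.14
```

View pics/s29.png

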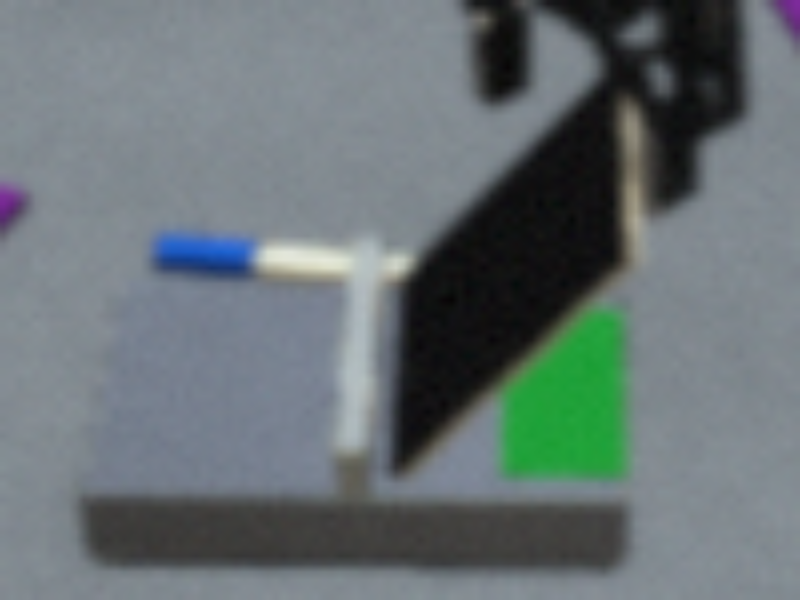

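The plate hasn't moved. Finishing the pivot.

```bash
python3 -m inch '[[[8.54,0.72,0.26,0,0.1745],[8.54,0.72,0.26,0,0.1745],[8.54,0.72,0.26,0,0.1745],[8.54,0.72,0.26,0,0.1745],[8.54,0,0,0,0]]]'; python3 st.py;  python3 -c "
from h import *
s=get_image('scene');t=get_image('top');cv2.imwrite('pics/m30.png',np.hstack([cv2.resize(t[140:215,240:340],(400,300)),cv2.resize(s[185:260,225:325],(400,300))]))"
```

```text
clock: 26.15
tool_pos: [0.4933, 0.0926, 0.1861]
eef_rot: [3.141, -0.0, 1.437]
contact_force: [-0.9, -0.4, 0.5]
gripper_width: 0.0853
clk 26.15 stand xy [-32.4 110.4] z 186.1 rpy [ 3.141 -0.     1.437] yaw_rel 1.577 w 85.3
F stand [-0.8 -0.6] 0.5 q6 1.89
```

View pics/m30.png

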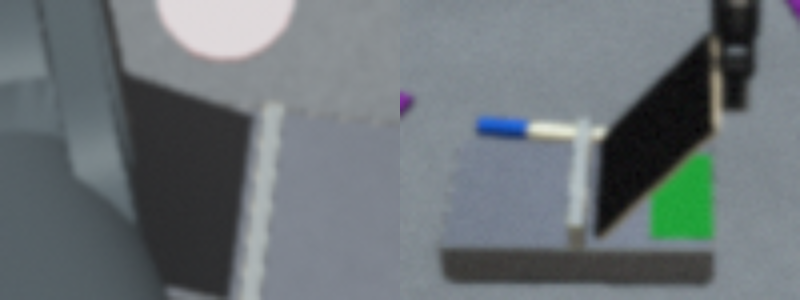

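Square and held at about 51°, with the hand entirely outside. Lowering along the mirror arc.

```bash
python3 -m inch '[[[8.54,0.26,0,0.32,0],[8.54,0.26,0,0.35,0],[8.54,0.26,0,0.37,0],[8.54,0.24,0,0.38,0],[8.54,0.24,0,0.4,0],[8.54,0.24,0,0.4,0],[8.54,0.24,0,0.4,0],[8.54,0.22,0,0.4,0]]]'; python3 st.py;  python3 -c "
from h import *
s=get_image('scene');cv2.imwrite('pics/s31.png',cv2.resize(s[185:260,225:325],(800,600)))"
```

```text
clock: 27.25
tool_pos: [0.4958, 0.112, 0.1555]
eef_rot: [-3.141, -0.0, 1.433]
contact_force: [-1.0, 0.4, -0.9]
gripper_width: 0.0854
clk 27.25 stand xy [-32.6 130. ] z 155.5 rpy [-3.141 -0.     1.433] yaw_rel 1.573 w 85.4
F stand [-1.   0.2] -0.9 q6 1.93
```

View pics/s31.png

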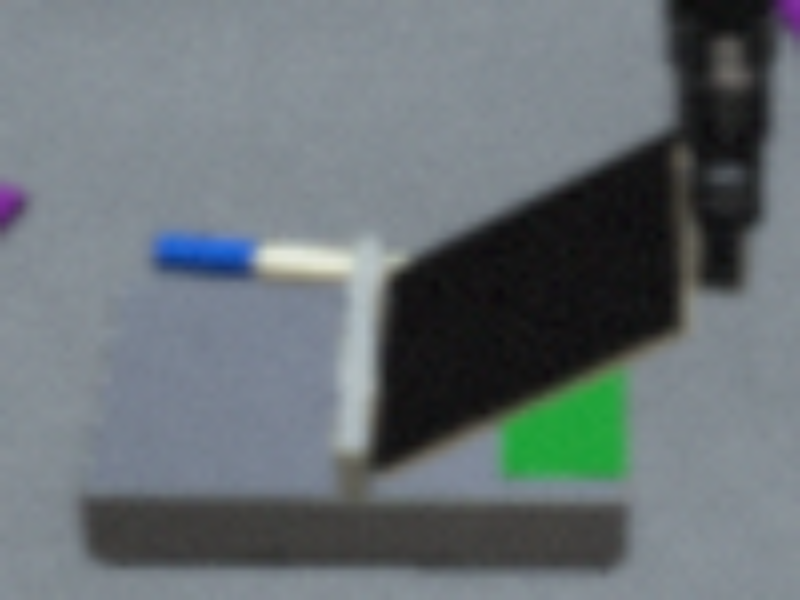

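```bash
python3 -m inch '[[[8.54,0.22,0,0.38,0],[8.54,0.2,0,0.4,0],[8.54,0.18,0,0.42,0],[8.54,0.15,0,0.42,0]]]'; python3 st.py; python3 -m inch '[[[8.54,0.13,0,0.42,0],[8.54,0.11,0,0.42,0]]]'; python3 st.py; python3 -c "
from h import *
s=get_image('scene');cv2.imwrite('pics/s32.png',cv2.resize(s[185:260,225:325],(800,600)))"
```

```text
clock: 27.8
tool_pos: [0.4969, 0.1194, 0.1393]
eef_rot: [-3.142, -0.0, 1.433]
contact_force: [-1.0, 0.5, -0.1]
gripper_width: 0.0855
clk 27.8 stand xy [-32.6 137.5] z 139.3 rpy [-3.142 -0.     1.433] yaw_rel 1.573 w 85.5
F stand [-1.1  0.3] -0.1 q6 1.94
clock: 28.05
tool_pos: [0.4973, 0.1219, 0.131]
eef_rot: [-3.142, -0.001, 1.433]
contact_force: [0.5, 1.9, -0.8]
gripper_width: 0.0855
clk 28.05 stand xy [-32.5 140. ] z 131.0 rpy [-3.142e+00 -1.000e-03  1.433e+00] yaw_rel 1.573 w 85.5
F stand [0.2 2. ] -0.8 q6 1.95
```

View pics/s32.png

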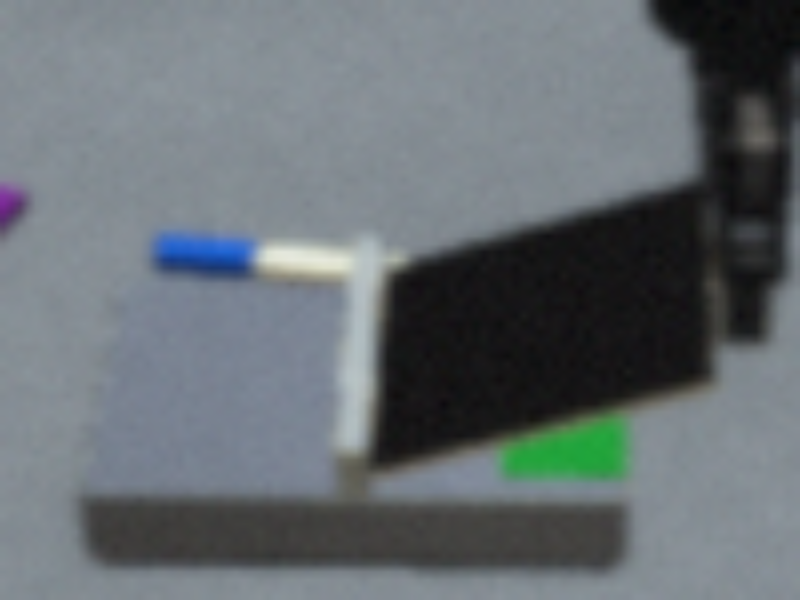

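```bash
python3 -m inch '[[[8.54,0.08,0,0.4,0],[8.54,0.08,0,0.4,0],[8.54,0.06,0,0.4,0]]]'; python3 st.py; python3 -c "
from h import *
s=get_image('scene');cv2.imwrite('pics/s33.png',cv2.resize(s[185:260,225:325],(800,600)))"
```

```text
clock: 28.48
tool_pos: [0.4976, 0.1244, 0.1191]
eef_rot: [3.142, -0.001, 1.434]
contact_force: [-0.6, 6.2, 1.4]
gripper_width: 0.0853
clk 28.48 stand xy [-32.5 142.6] z 119.1 rpy [ 3.142e+00 -1.000e-03  1.434e+00] yaw_rel 1.573 w 85.3
F stand [-1.5  6. ] 1.4 q6 1.95
```

View pics/s33.png

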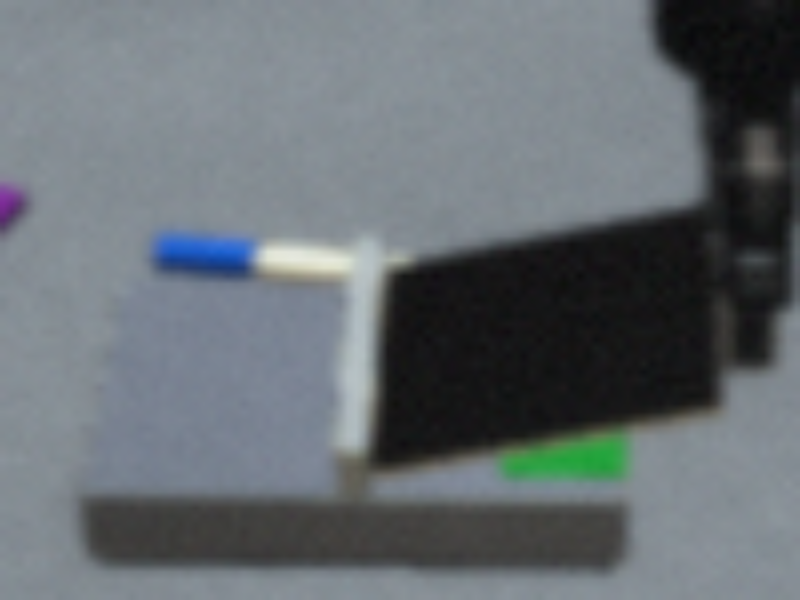

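Squeezed at 6 N and sticking at about 20°. Carrying on down.

```bash
python3 -m inch '[[[8.54,0.09,0,0.4,0],[8.54,0.08,0,0.4,0],[8.54,0.07,0,0.4,0]]]'; python3 st.py; python3 -m inch '[[[8.54,0.06,0,0.4,0],[8.54,0.05,0,0.4,0],[8.54,0.04,0,0.4,0]]]'; python3 st.py;python3 -c "
from h import *
s=get_image('scene');cv2.imwrite('pics/s34.png',cv2.resize(s[185:260,225:325],(800,600)))"
```

```text
clock: 28.9
tool_pos: [0.4979, 0.1266, 0.107]
eef_rot: [-3.141, -0.001, 1.433]
contact_force: [-0.6, 4.5, 0.9]
gripper_width: 0.0853
clk 28.9 stand xy [-32.6 144.7] z 107.0 rpy [-3.141e+00 -1.000e-03  1.433e+00] yaw_rel 1.573 w 85.3
F stand [-1.2  4.4] 0.9 q6 1.96
clock: 29.28
tool_pos: [0.498, 0.1276, 0.0949]
eef_rot: [-3.141, 0.0, 1.433]
contact_force: [-0.0, 4.2, -1.1]
gripper_width: 0.0848
clk 29.27 stand xy [-32.6 145.8] z 94.9 rpy [-3.141  0.     1.433] yaw_rel 1.572 w 84.8
F stand [-0.6  4.1] -1.1 q6 1.96
```

View pics/s34.png

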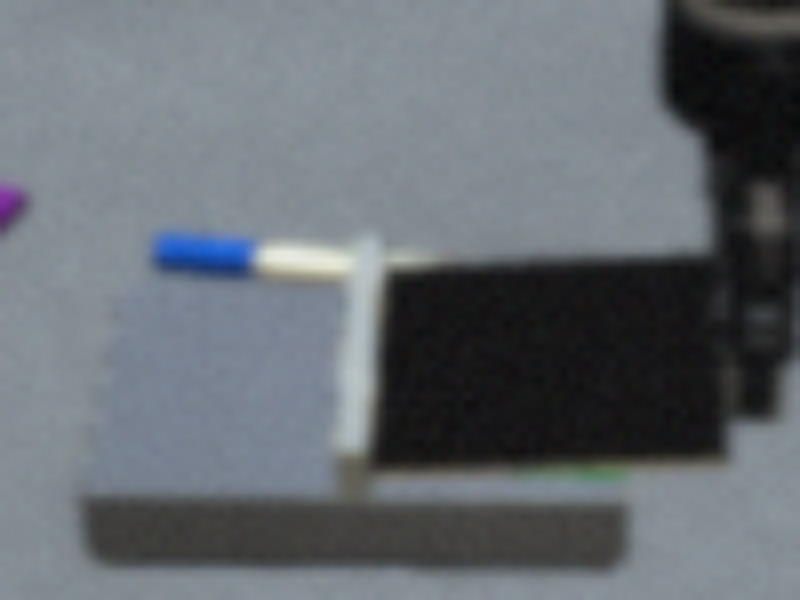

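```bash
python3 -m inch '[[[8.54,0.0,0,0.35,0],[8.54,0,0,0.35,0],[8.54,0,0,0.35,0]]]'; python3 st.py; python3 -c "
from h import *
s=get_image('scene');cv2.imwrite('pics/s35.png',cv2.resize(s[185:260,225:325],(800,600)))"
```

```text
clock: 29.7
tool_pos: [0.4982, 0.1276, 0.0846]
eef_rot: [3.141, -0.0, 1.433]
contact_force: [0.7, 2.5, 0.8]
gripper_width: 0.0851
clk 29.7 stand xy [-32.4 145.8] z 84.6 rpy [ 3.141 -0.     1.433] yaw_rel 1.572 w 85.1
F stand [0.3 2.6] 0.8 q6 1.96
```

View pics/s35.png

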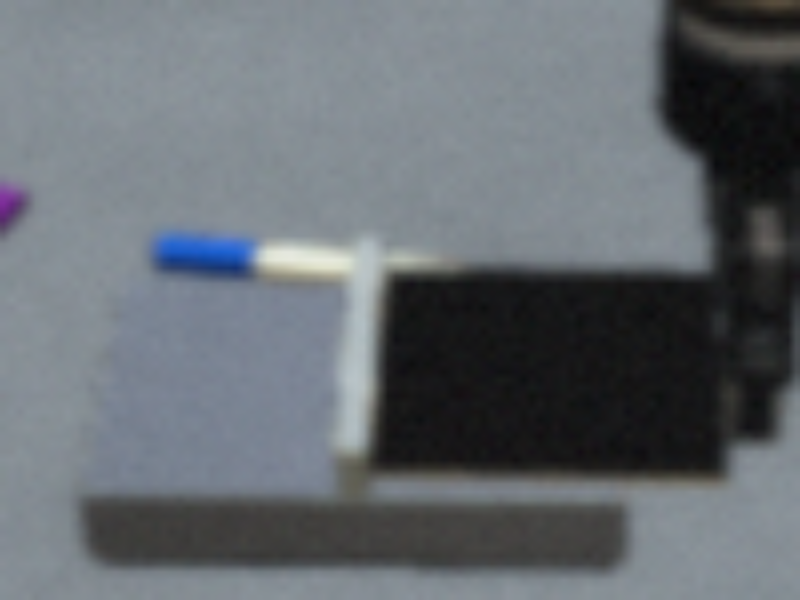

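```bash
python3 -m inch '[[[8.54,0.0,0,0.25,0],[8.54,0,0,0.25,0],[8.54,0,0,0.25,0],[8.54,0,0,0,0]]]'; python3 st.py; python3 -c "
from h import *
s=get_image('scene');cv2.imwrite('pics/s36.png',cv2.resize(s[185:260,225:325],(800,600)))"
```

```text
clock: 30.25
tool_pos: [0.4978, 0.1276, 0.0769]
eef_rot: [-3.141, 0.0, 1.433]
contact_force: [0.8, 1.6, -0.3]
gripper_width: 0.0854
clk 30.25 stand xy [-32.8 145.8] z 76.9 rpy [-3.141  0.     1.433] yaw_rel 1.573 w 85.4
F stand [0.6 1.7] -0.3 q6 1.96
```

View pics/s36.png

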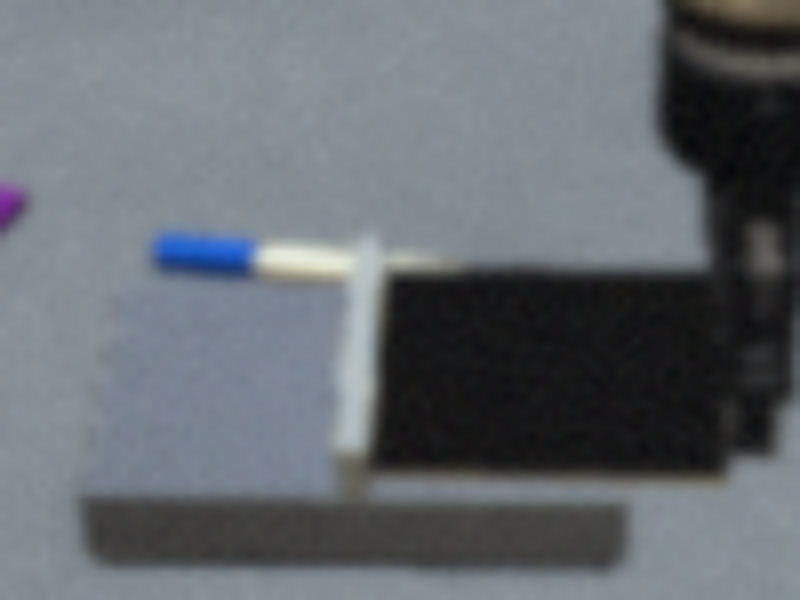

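The plate didn't move with that last step, so it's flat. Backing straight out and rising clear.

```bash
python3 -m inch '[[[8.54,0.3,0,0,0],[8.54,1.0,0,0,0],[8.54,3.0,0,0,0],[8.54,3.0,0,-4,0],[8.54,0,-1,-5,0],[8.54,3,-5,0,0]]]'; python3 st.py; python3 -c "
from h import *
s=get_image('scene');t=get_image('top');cv2.imwrite('pics/t37f.png',t);cv2.imwrite('pics/s37f.png',s);cv2.imwrite('pics/s37.png',cv2.resize(s[185:260,225:325],(800,600)));cv2.imwrite('pics/t37.png',cv2.resize(t[140:230,230:350],(800,600)))"
```

```text
clock: 31.05
tool_pos: [0.4557, 0.2393, 0.1707]
eef_rot: [3.135, -0.004, 1.43]
contact_force: [0.4, 0.9, -0.1]
gripper_width: 0.0856
clk 31.05 stand xy [-90.1 250.5] z 170.7 rpy [ 3.135 -0.004  1.43 ] yaw_rel 1.57 w 85.6
F stand [0.3 1. ] -0.1 q6 2.2
```

View pics/s37.png

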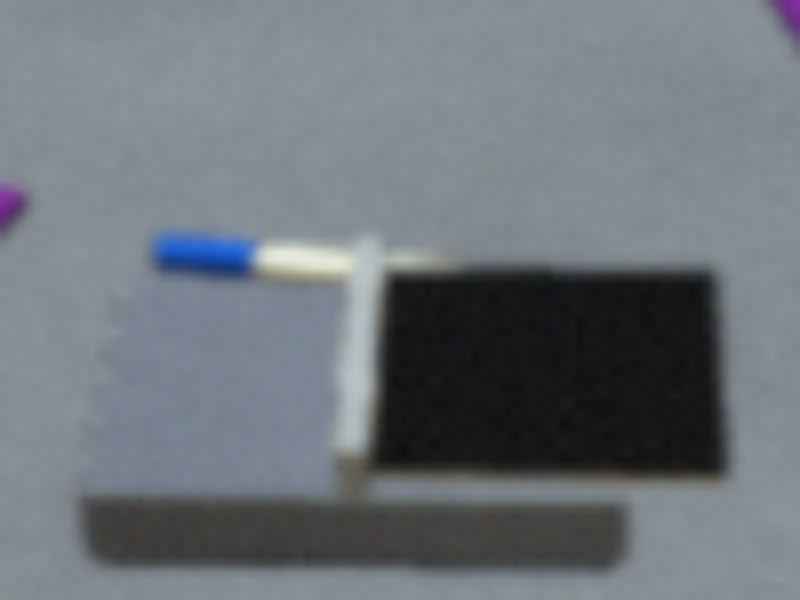

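View pics/t37.png

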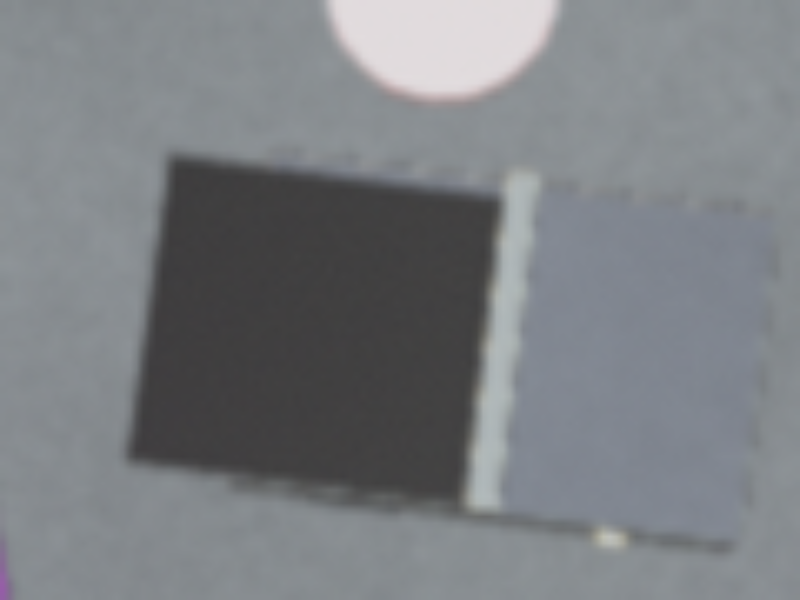

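```bash
python3 - <<'E'
from st import *
t=cv2.imread("pics/t37f.png");m=(cv2.cvtColor(t,cv2.COLOR_BGR2HSV)[:,:,2]<85).astype(np.uint8)
m[:,:245]=0;m[:,310:]=0;m[:160]=0;m[218:]=0
m=cv2.morphologyEx(m,cv2.MORPH_OPEN,np.ones((5,5)))
c=max(cv2.findContours(m,0,2)[0],key=cv2.contourArea);r=cv2.minAreaRect(c);print(r)
P=ray("top",*r[0],.048);print("plate",P,"stand",R.T@(P[:2]-C)*1e3, "mat measured",R.T@(np.array([.5224,.0537])-C)*1e3)
b=cv2.boxPoints(r);w=np.array([ray("top",*q,.048)[:2] for q in b]);print((R.T@(w-C).T).T*1e3)
for k in range(4):
    d=w[(k+1)%4]-w[k];print(np.linalg.norm(d).round(4),np.degrees(np.arctan2(d[1],d[0])).round(2))
t0=cv2.imread("pics/top0.png");d=cv2.absdiff(t,t0).max(2);print("changed rows outside?")
s=cv2.imread("pics/s37f.png");cv2.imwrite("pics/fin.png",np.hstack([cv2.resize(t,(400,300)),cv2.resize(s,(400,300))]))
E
```

```text
((276.7183837890625, 189.15892028808594), (49.6662483215332, 45.742958068847656), 7.431407928466797)
plate [0.51429548 0.04986553 0.048     ] stand [-5.65064771 71.07076937] mat measured [ 1.84134148 75.99585161]
[[-63.57981839 134.29627322]
 [ 53.8626956  134.57940718]
 [ 52.55582727   7.5425319 ]
 [-64.49759762   8.27325728]]
0.1174 -7.86
0.127 -98.59
0.1171 171.64
0.126 81.58
changed rows outside?
```

View pics/fin.png

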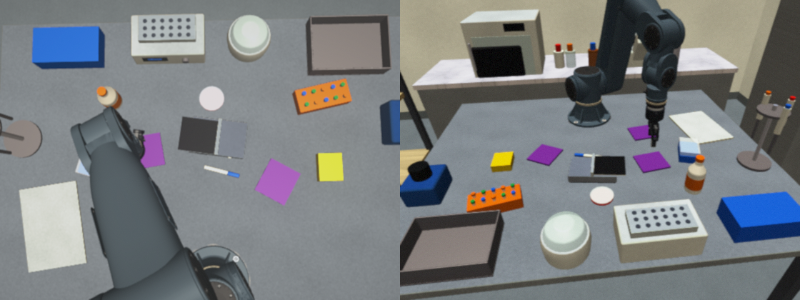

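```bash
python3 - <<'E'
from st import *
f=lambda n,u,v,z:(R.T@(ray(n,u,v,z)[:2]-C)*1e3).round(1)
print("scene plate front outer",f("scene",315.6,244,.048),"rear outer",f("scene",314.5,218.8,.048),"front inner",f("scene",271.8,243.6,.048))
print("stand front edge",f("scene",235.8,246.9,.04),f("scene",302.8,247.3,.04))
# stand rear -y corner & top view stand edges (from 120x90 crop, scale 6.667)
g=lambda x,y:(230+x/6.667,140+y/6.667)
for n,p in(("far -y corner",(775,210)),("near -y corner",(737,548)),("far edge mid",(400,172)),("near edge left",(240,485))): print(n,f("top",*g(*p),.04))
print("plate corners top",[f("top",*g(*p),.048) for p in((172,157),(500,195),(465,500),(130,460))])
E
```

```text
scene plate front outer [ 61.7 134. ] rear outer [-58.8 136.5] front inner [61.7  8. ]
stand front edge [ 68.4 -96.2] [67.4 97.4]
far -y corner [ 62.2 -99.5]
near -y corner [ -68.8 -100. ]
far edge mid [59.5 45.3]
near edge left [-68.1  91. ]
plate corners top [array([ 53.4, 132.6]), array([53.9,  5.9]), array([-63.9,   4.9]), array([-64.4, 133.3])]
```

Both views agree on the placement: square to the ridge (7.9–8.6° against the stand's 8°), about 2 mm off centre lengthwise, inner edge 0–2 mm from the ridge, black side up. I'll check that nothing else moved and then hand in.

```bash
python3 -m inch '[[[8.54,0,0,0,0],[8.54,0,0,0,0]]]'; python3 - <<'E'
from h import *
a=cv2.imread("pics/scene0.png");b=get_image("scene")
def cen(im,lo,hi,box):
    x0,x1,y0,y1=box;m=cv2.inRange(cv2.cvtColor(im[y0:y1,x0:x1],cv2.COLOR_BGR2HSV),lo,hi);v,u=np.nonzero(m);return (u.mean()+x0).round(1),(v.mean()+y0).round(1)
for n,lo,hi,box in(("dish",(0,0,180),(180,60,255),(255,310,255,295)),("cap",(100,150,80),(125,255,255),(238,262,205,225)),("yellow",(20,150,80),(35,255,255),(110,175,200,250)),("rack",(5,180,120),(15,255,255),(80,180,250,310)),("bottle",(5,150,120),(15,255,255),(390,440,210,280)),("tipbox",(95,60,60),(125,255,255),(380,430,185,235)),("purpleL",(130,100,50),(155,255,255),(170,235,195,240)),("purpleR",(130,100,50),(155,255,255),(320,385,205,250))):
    print(n,cen(a,lo,hi,box),cen(b,lo,hi,box))
print(observe()["contact_force"].round(1),finish_job())
E
```

```text
clock: 31.4
tool_pos: [0.4533, 0.2378, 0.1671]
eef_rot: [3.142, 0.0, 1.433]
contact_force: [0.7, 0.8, 1.4]
gripper_width: 0.0858
dish (np.float64(284.4), np.float64(274.3)) (np.float64(284.5), np.float64(274.3))
cap (np.float64(250.0), np.float64(216.0)) (np.float64(250.3), np.float64(216.4))
yellow (np.float64(142.9), np.float64(226.0)) (np.float64(143.1), np.float64(226.0))
rack (np.float64(130.9), np.float64(276.9)) (np.float64(131.1), np.float64(277.0))
bottle (np.float64(419.9), np.float64(221.3)) (np.float64(419.8), np.float64(222.5))
tipbox (np.float64(399.8), np.float64(218.8)) (np.float64(399.7), np.float64(218.9))
purpleL (np.float64(202.5), np.float64(216.2)) (np.float64(202.5), np.float64(216.2))
purpleR (np.float64(351.7), np.float64(226.3)) (np.float64(351.6), np.float64(226.2))
the job is handed in; nothing more can be done
[-0.3 -0.7  1. ] None
```

The contrast plate now lies flat, black side up, on the bed with the green mat. I handed the job in at about 31.5 s, with the hand clear of everything.

**What I did:** The tool can only point straight down, so I raised the outer edge by squeezing it toward the ridge with the side of a finger. I tipped the plate upright, gripped it by its top edge, carried it over the ridge and set it on its edge. Then I lowered it onto the mat side the same way in reverse, supported by a finger to the end.

**Last checks:**
- **Placement:** the plate is square to the ridge within about 0.6°, and its centre is about 2 mm toward the robot from even with the stand's ends.
- **Gap to the ridge:** the inner edge is 0–2 mm from the ridge, not the nominal 4 mm, so the plate's centre is about 4–5 mm closer to the ridge than ideal. I left it rather than risk dragging it.
- **Camera agreement:** the two views disagree by a few mm in absolute position. The 2 mm figure compares the plate with the stand within each view.
- **Other objects:** everything I compared before and after stayed within about 0.5 pixel, except the wash bottle's orange patch, which shifted 1.2 pixels vertically. I never went near the bottle, so I put that down to lighting or shadow.

**What went wrong on the way:** While I changed the supporting finger, the plate yawed about 20° on its inner edge, with a brief contact force of about 30 N on the tool. I stood it up, gripped it and turned it square before crossing the ridge. It never fell.

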